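# Clamp a cast specimen bar in the specimen clamp

## Task

The cast resin specimen bar lying on the bench has to be clamped for trimming. Load it lengthwise into the specimen clamp from the open front, lying flat on the bed and pushed fully home against the back stop under the screw; then turn the knurled thumbscrew clockwise until its foot seats on the bar and the resistance clearly rises, and stop there: the bar must be held snugly, but the resin cracks if the screw is forced. Let go and leave the dishes, the marker and the cover-slip box where they are.

Things in the scene. Friction and masses are not known exactly. Their poses are not given: they have to be found in the camera images.
- clamp: Specimen clamp, bare metal on a grey foot plate, fixed to the bench. Origin on the screw axis at bench level; z up, +x from the open front (towards the robot) to the back stop. In its frame, mm: foot plate x -68..40, y -42..42, top z 12. A bridge (x -12..12, y -24..24, z 62..74, small parts on it to z 77) carries the upright screw over the bed.
- clamp_mouth (a point): Front end of the clamp's bed, mid-width, on its top face (z 30 mm; clamp x -57.5 mm). The bed starts as a tongue 18 mm wide, which the 25 mm bar overhangs on both sides; from clamp x -14 mm on it is 48 mm wide. Same axes as the clamp.
- bed_end (a point): Foot of the back stop: where its face (clamp x 18 mm, z 30..62) meets the bed, mid-width. From here 32 mm to the front, cheeks with inner faces at y -14 and +14 mm, z 30..62, guide the bar (28 mm channel); thin lead-in plates flare the entry to about 33 mm wide at clamp x -25 mm. Same axes as the clamp.
- thumbscrew: Upright steel thumbscrew. Origin: centre of its knurled head, 25 mm diameter, 20 mm high, on a 14 mm neck, 99 to 101 mm above the bench at the start; turns about its z. Clockwise from above drives it down 10 mm a turn (1.59 mm/rad); it stays where left. Turning takes 0.08 N m while free, about 0.2 N m when snug; over 0.3 N m cracks the bar. Its foot: see clamp_seat.
- clamp_seat (a point): Point on the screw axis at the height of the top of a loaded bar (z 50 mm), where the screw's flat round foot (18 mm) must seat. The foot ends 46 to 47.4 mm below the head's centre: it is a worn press-fit part, so where it seats (after 1.1 to 3.2 rad) must be felt. 0.1 to 0.3 rad more is snug, 0.45 too much. Torque read after a stop lacks the friction; it rises by some 0.12 N m from free to snug.
- specimen_bar: Loose bar of mineral-filled cast resin, dull beige, 70 x 25 x 20 mm, about 90 g, a darker core showing on both end faces. Origin: centre of its underside; x along its length, z up. It lies flat on the bench; either end may go in first. Fully home its centre is at clamp x -17 mm, its underside at z 30 mm, and its outer end stands 52 mm in front of the screw axis.
- petri_dish_1: Lidded petri dish, 60 mm across, 14 high, origin: centre of the underside. Bystander, right of the clamp.
- petri_dish_2: A second such dish, 60 mm across, 14 high, origin: centre of the underside. Bystander, at the right front.
- marker_black: Black-capped felt marker lying on the bench, 120 mm long (along its y), 14 mm thick; origin: middle of its underside. Bystander, right of the clamp.
- coverslip_box: Flat square box of cover slips, 34 x 34 x 16 mm, origin: centre of the underside. Bystander, left of the bar.
Not all that is in view belongs to the job. What is shaped like the specimen_bar but turquoise is not meant. There is more than one size of the clamp; the one meant has the size given above.

How it is judged:
By the outcome, as a careful person would: the job done as asked, in the order asked, and still so for the second after the job is handed in, with the robot touching nothing.
It also fails if it takes over 72 s, if anything falls off the work surface, if the arm or the gripper's body presses on something with over 40 N, if the wrist force passes 120 N, or if a joint passes its speed limit or range.

## Robot

A 7-joint arm with a two-finger parallel gripper is mounted at the origin on a cart in front of the work surface, level with it; the furniture and walls round the work are solid. World frame = base frame: x ahead of the robot, y to its left, z up, the work surface at z = 0. Lengths are in m, angles in degrees, forces in N, time in s.
With the tool pointing down it reaches from about 0.35 to 0.9 m from the base axis. Payload 19.9 kg.
Tool frame: the origin (TCP) lies midway between the tips of the shut fingers; the grasp point (between the pads) lies 19 mm behind it; z points along the fingers, x is the direction in which the jaws open and shut, and the axes are right-handed (so a half turn about z gives the same grasp; the last joint's range is limited). The gripper opens to 94 mm and grips with 3 to 60 N. Pads are 16 mm wide; open, the fingers measure 119 mm over their backs; the gripper's body (75 mm by 177 mm) begins 78 mm behind the grasp point.
Start: joints at [73.138, 23.915, -0.59, 92.452, 0.269, 63.638, -3.037], TCP at [0.156, -0.605, 0.184] pointing down, gripper open.
Joint ranges: [-161.28, 161.28], [-22.2, 115.67], [-73.04, 71.86], [3.21, 147.25], [-68.34, 248.33], [10.77, 114.83], [-161.83, 161.83]. Speed limits (degrees/s): [108.29, 108.29, 136.94, 136.94, 172.46, 172.46, 172.46].

## Interface

Orientations are given as [roll, pitch, yaw] about the fixed x, y, z axes, in that order (R = Rz(yaw) Ry(pitch) Rx(roll)).
In Python, from workcell import manip gives the robot as it stands.
- The arm moves only by the shell command python3 -m crank 'ROWS' [FORCE]. ROWS is JSON, a list of rows, each a list of 7 numbers: the opening, from 0 (shut) to 1 (fully open), then the shift along the tool's x, y, z in cm, then the turn, a rotation vector about the tool's x, y, z in degrees. In form: [[jaw, tx, ty, tz, ax, ay, az], ...]. A call has exactly 5 rows; each row is the pose to reach, as a shift and turn from the pose commanded when the call began, along the tool's axes at that moment; what a row does not reach only later rows make up. A row lasts 1/12 s, in which the tool goes at most 41.7 mm and 7.16 degrees, less where a joint would pass 70% of its speed; a pose out of reach is approached as far as the arm can. A call with a gripper value outside its range is refused whole. The fingers move at their own pace and stop on an object; FORCE is the grip in N (left out, the last holds). Time passes only in rows, so rows that repeat a pose let the fingers close, or fill a call up. It gives the time, the measured TCP pose, the force and the opening at its end, in the units of the state.
- manip.get_state(): the state, without advancing time (a new reading comes with each control period).
- manip.grab_frame(name): name is "scene" or "top"; returns the picture (400x640x3 uint8, blue, green, red); there is no depth.
- manip.camera_model(name): a dict with "intrinsics" (3x3 intrinsics, pixels), "R" (3x3) and "t" (3): a world point X has camera coordinates R X + t. Camera axes: x right, y down, z forward; pixel columns grow to the right and rows downward; lengths in m; the calibration is good to about 2 mm. A picture is of the moment at which its call begins. camera_model takes no time and is no camera call.
- manip.finish_job(): hands the job in, once; it reports no verdict.
Trained networks look in the newest picture that a camera, given by its name, has taken for a name from the list of things; names that differ only in an ending like _2 or _b are one class to them, and where a whole thing is asked for, a point or a joint stands for the part that bears it (a point fixed in the world has none). Each returns a list of dicts, best first, with "p" (0 to 1); they miss things now and then, are a little off and sometimes report something else, mostly with a low value. They report only what shows in the picture. A call takes as long as a camera call. They do not tell look-alikes from the thing itself.
- manip.spot_in(query, camera): "xyz" ([x, y, z] in m, in world coordinates, good to about 4 mm: the middle of the surface that is visible of it).
- manip.tip_of(query, camera): "xyz" ([x, y, z] in m, in world coordinates, good to about 4 mm: a listed point, or the origin of a listed thing).
The state is a dict: "time_s": time; "joints": joint angles; "dq": joint speeds; "joint_efforts": joint torques, N m; "tool_pos": TCP position; "tool_rot": TCP orientation; "force": force on the tool from outside, world axes, zero at the start; "ft_torque": the same for the moment, N m; "finger_gap": finger opening in m.
Only numpy, scipy, OpenCV 4.12 (cv2) and the standard library are available. Lean on these libraries where they do the work, as an engineer would, in place of code of your own. Each camera call takes 0.05 s, during which the arm holds its last target.

## Working session

There is one attempt and no reset: what is moved stays moved. The work goes in short steps, Python scripts to look and compute and a shell command to move; the robot and the scene stay as the last step left them, time stands still between calls to the robot, and variables do not carry over. Pictures are saved under pics/ and viewed, and the job is handed in when it is done.

```bash
ls; mkdir -p pics; python3 - <<'E'
from workcell import manip
import cv2
print(manip.get_state())
for c in("scene","top"):
    cv2.imwrite(f"pics/{c}0.png",manip.grab_frame(c)); m=manip.camera_model(c); print(m)
for q in ["clamp","clamp_mouth","bed_end","thumbscrew","specimen_bar","petri_dish_1","marker_black","coverslip_box"]:
  for c in("scene","top"):
    print(q,c,[([round(float(v),4) for v in d["xyz"]],round(d["p"],2)) for d in manip.tip_of(q,c)][:4])
E
```

```text
pics
{'time_s': 0.0, 'joints': array([73.13889558, 23.94725003, -0.58965902, 92.48481208,  0.26826444,
       63.63946878, -3.03640203]), 'dq': array([-0.11774805, -0.04008464, -0.00216081,  0.15691965,  0.04140137,
        0.12253377, -0.04645205]), 'joint_efforts': array([ 9.84657199e-04, -8.51244664e+01,  6.39627445e-01, -4.25983822e+01,
       -4.87066037e-02,  1.87573757e-02,  2.59723010e-04]), 'tool_pos': array([ 0.15619375, -0.60474813,  0.18303918]), 'tool_rot': array([ 1.79995398e+02,  7.00113502e-02, -7.55169878e+01]), 'force': array([ 0.12862985, -0.35641889, -0.84762575]), 'ft_torque': array([ 0.05872237, -0.00578231,  0.01974143]), 'finger_gap': 0.09418173087855018}
{'intrinsics': array([[429.45430786,   0.        , 315.70888418],
       [  0.        , 429.45430786, 199.32021172],
       [  0.        ,   0.        ,   1.        ]]), 'R': array([[-0.74807888, -0.66350067, -0.01203517],
       [-0.41677259,  0.4838582 , -0.76953353],
       [ 0.51640933, -0.57065585, -0.63849299]]), 't': array([0.39694903, 0.29860596, 0.97902726])}
{'intrinsics': array([[388.94209371,   0.
[... 1039 characters left out ...]
r scene [([0.5154, 0.1362, -0.0004], 0.7), ([0.469, 0.2298, -0.0002], 0.57), ([0.3603, -0.3422, -0.0012], 0.26)]
specimen_bar top [([0.4621, 0.2309, 0.0006], 0.72), ([0.5212, 0.1327, 0.0006], 0.57)]
petri_dish_1 scene [([0.3634, -0.3386, -0.0048], 0.81), ([0.4573, -0.3812, 0.0018], 0.59)]
petri_dish_1 top [([0.3636, -0.3435, 0.0029], 0.57), ([0.4625, -0.3781, 0.0015], 0.48)]
marker_black scene [([0.5542, -0.006, -0.0019], 0.59), ([0.4572, -0.2575, 0.0001], 0.51)]
marker_black top [([0.4554, -0.2551, -0.0002], 0.69)]
coverslip_box scene [([0.5011, 0.3594, -0.0046], 0.65)]
coverslip_box top [([0.4908, 0.3607, 0.0011], 0.57), ([0.5514, -0.0081, 0.1011], 0.54), ([0.3676, -0.3471, 0.0049], 0.36)]
```

View pics/scene0.png

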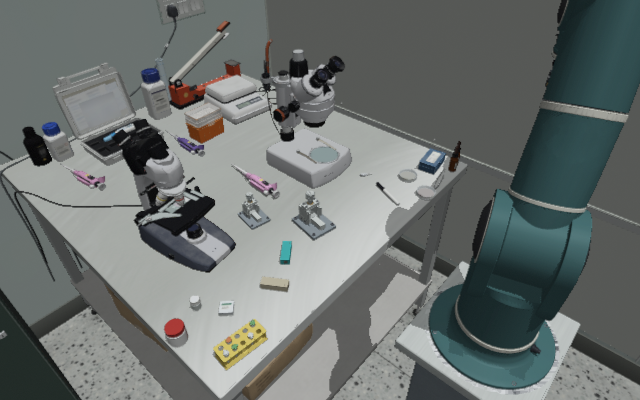

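View pics/top0.png

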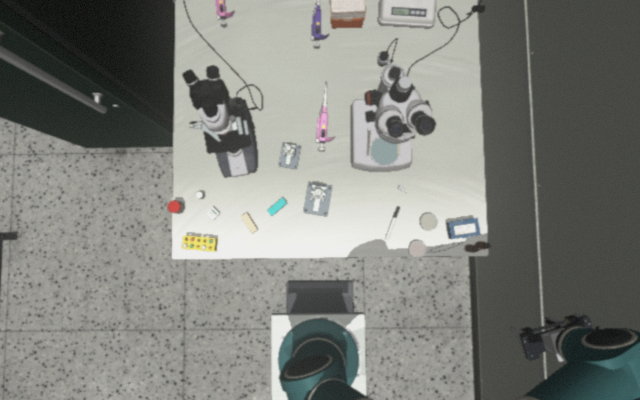

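The beige bar is at about (275,283) in scene and (249,222) in top. Turquoise is the decoy at (277,206) top. The large clamp is at (318,198) top, the small one at (290,154). Next I'll zoom in for yaw.

```bash
python3 - <<'E'
import cv2,numpy as np
t=cv2.imread("pics/top0.png"); s=cv2.imread("pics/scene0.png")
def c(im,x,y,w,h,k): return cv2.resize(im[y:y+h,x:x+w],None,fx=k,fy=k,interpolation=cv2.INTER_CUBIC)
a=c(t,230,170,110,60,7); b=c(s,255,180,90,115,5)
cv2.imwrite("pics/ct.png",a); cv2.imwrite("pics/cs.png",b)
# bar segmentation
for n,im,(x0,y0,x1,y1) in(("top",t,(236,207,262,236)),("scene",s,(255,270,295,296))):
    hsv=cv2.cvtColor(im,cv2.COLOR_BGR2HSV)[y0:y1,x0:x1]
    print(n); 
    m=(hsv[...,1]>45)&(hsv[...,0]<35)
    print(m.sum()); print("\n".join("".join("#" if v else "." for v in r) for r in m))
E
```

```text
top
2
..........................
..........................
..........................
..........................
..........................
..........................
..........................
..........................
..........................
..........................
..........................
.............#............
..........................
..........................
...............#..........
..........................
..........................
..........................
..........................
..........................
..........................
..........................
..........................
..........................
..........................
..........................
..........................
..........................
..........................
scene
6
........................................
........................................
........................................
........................................
........................................
........................................
........................................
........................................
........................................
........................................
........................................
........................................
........................................
........................................
........................................
........................................
........................................
..............#.........................
...................#....................
........................#.##..#.........
........................................
........................................
........................................
........................................
........................................
........................................
```

View pics/ct.png

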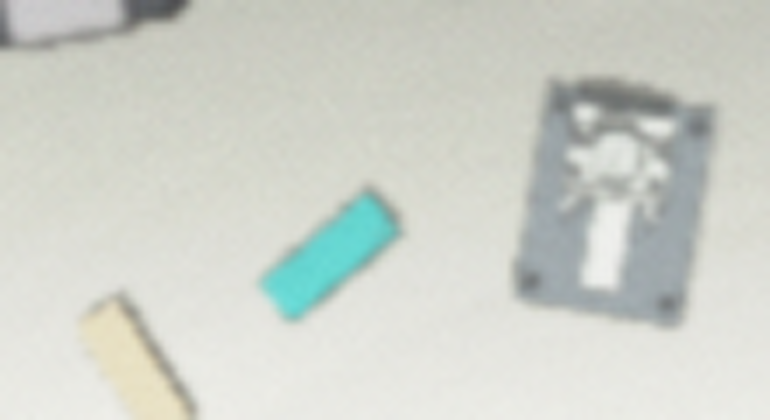

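View pics/cs.png

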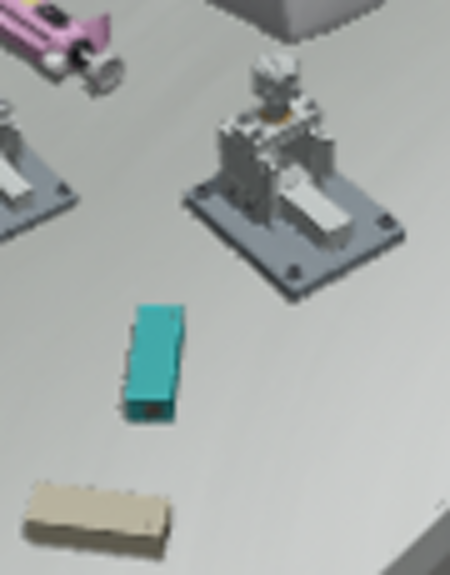

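```bash
cat > h.py <<'E'
import cv2,numpy as np
from scipy.optimize import minimize
from workcell import manip
CM={c:manip.camera_model(c) for c in("scene","top")}
def proj(c,X):
    m=CM[c]; p=(np.asarray(X,float)@m["R"].T+m["t"])@m["intrinsics"].T; return p[:,:2]/p[:,2:]
def back(c,uv,z):
    m=CM[c]; d=m["R"].T@np.linalg.inv(m["intrinsics"])@np.array([*uv,1.]); o=-m["R"].T@m["t"]; return o+d*(z-o[2])/d[2]
def box(x,y,yaw,x0,x1,y0,y1,z0,z1):
    c,s=np.cos(np.radians(yaw)),np.sin(np.radians(yaw))
    return np.array([[x+c*a-s*b,y+s*a+c*b,z] for a in(x0,x1) for b in(y0,y1) for z in(z0,z1)])
K=16
def mask(c,P,roi):
    x0,y0,x1,y1=roi; h=cv2.convexHull(proj(c,P).astype(np.float32))[:,0]
    S=4; m=np.zeros(((y1-y0)*S,(x1-x0)*S),np.uint8)
    q=((h+0.5-[x0,y0])*S-0.5)
    cv2.fillConvexPoly(m,np.round(q*K).astype(np.int32),255,shift=4)
    return cv2.resize(m,(x1-x0,y1-y0),interpolation=cv2.INTER_AREA)/255.
E
python3 - <<'E'
from h import *
im={c:cv2.imread(f"pics/{c}0.png") for c in CM}
lab={c:cv2.cvtColor(im[c].astype(np.float32)/255,cv2.COLOR_BGR2LAB) for c in CM}
def seg(c,roi,f):
    x0,y0,x1,y1=roi; L=lab[c][y0:y1,x0:x1]
    bg=np.median(np.concatenate([L[0],L[-1],L[:,0],L[:,-1]]),0)
    d=np.linalg.norm((L-bg)*[.5,1,1],axis=2); return np.clip((d-3)/6,0,1)
def fit(name,rois,ini,dims,z0,z1):
    G={c:seg(c,r,None) for c,r in rois.items()}
    for cams in (["top"],["scene"],["top","scene"]):
        def cost(p): return sum(np.abs(mask(c,box(p[0]/1000,p[1]/1000,p[2],*dims,z0,z1),rois[c])-G[c]).sum() for c in cams)
        best=min((minimize(cost,[ini[0],ini[1],ini[2]+d],method="Nelder-Mead",options=dict(initial_simplex=np.array([[ini[0],ini[1],ini[2]+d]]*4)+np.vstack([np.zeros(3),np.diag([6,6,8])]))) for d in(-12,0,12)),key=lambda r:r.fun)
        print(name,cams,best.x.round(1),round(best.fun,1))
    for c in G: print(c,G[c].sum().round(1))
fit("bar",dict(top=(234,205,264,238),scene=(252,270,297,297)),[466,230,30],(-.035,.035,-.0125,.0125),0,.02)
fit("plate",dict(top=(298,176,338,222),scene=(287,180,342,244)),[556,-6,-10],(-.068,.04,-.042,.042),0,.012)
E
```

```text
bar ['top'] [465.7 229.1  31.4] 12.2
bar ['scene'] [461.9 234.7  32.5] 23.5
bar ['top', 'scene'] [462.4 234.1  32.5] 102.7
top 186.8
scene 363.3
plate ['top'] [557.8  -8.  -10.8] 220.0
plate ['scene'] [556.3  -3.  -10.1] 531.5
plate ['top', 'scene'] [557.4  -7.3 -10.8] 797.2
top 652.0
scene 1146.9
```

```bash
python3 - <<'E'
from h import *
im={c:cv2.imread(f"pics/{c}0.png") for c in CM}
def ov(c,Ps,roi,k):
    x0,y0,x1,y1=roi; o=cv2.resize(im[c][y0:y1,x0:x1],None,fx=k,fy=k,interpolation=cv2.INTER_NEAREST)
    for P,col in Ps:
        q=((proj(c,P)+.5-[x0,y0])*k-.5)
        for a in range(8):
            for b in (1,2,4):
                if not a&b: cv2.line(o,tuple(np.round(q[a]).astype(int)),tuple(np.round(q[a|b]).astype(int)),col,1)
    return o
bars=[(box(.4657,.2291,31.4,-.035,.035,-.0125,.0125,0,.02),(0,0,255)),(box(.4619,.2347,32.5,-.035,.035,-.0125,.0125,0,.02),(255,0,0))]
pl=[(box(.5578,-.008,-10.8,-.068,.04,-.042,.042,0,.012),(0,0,255)),(box(.5563,-.003,-10.1,-.068,.04,-.042,.042,0,.012),(255,0,0))]
cv2.imwrite("pics/o1.png",np.vstack([np.hstack([ov("top",bars,(230,205,265,240),10),ov("scene",bars,(255,265,300,300),10)])]))
cv2.imwrite("pics/o2.png",np.hstack([ov("top",pl,(295,172,340,222),9),ov("scene",pl,(285,190,341,240),7)[:450] if 0 else cv2.resize(ov("scene",pl,(285,190,341,240),7),(390,450))]))
E
```

```text
(no output)
```

View pics/o1.png

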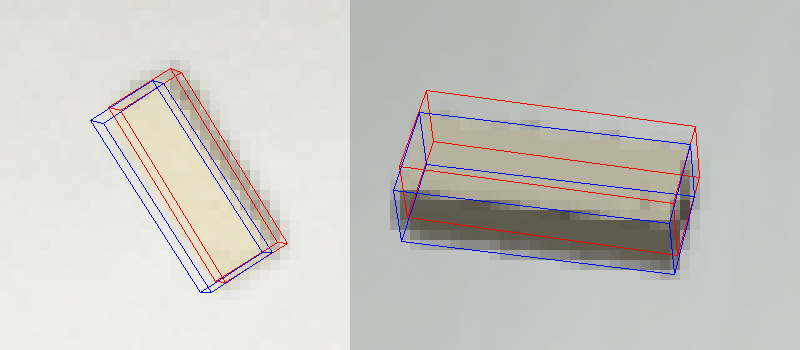

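View pics/o2.png

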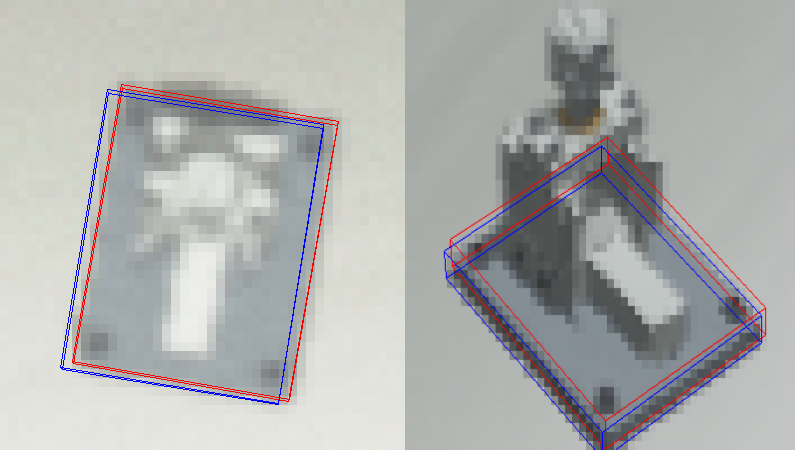

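```bash
python3 - <<'E'
from h import *
im={c:cv2.imread(f"pics/{c}0.png") for c in CM}
lab={c:cv2.cvtColor(im[c].astype(np.float32)/255,cv2.COLOR_BGR2LAB) for c in CM}
for c,pts in dict(top=[(249,222),(253,217),(256,222),(240,230),(318,205),(310,203),(328,200),(322,178),(338,205)],scene=[(275,282),(275,288),(285,295),(270,275),(305,222),(330,222),(320,232)]).items():
    print(c,[lab[c][y,x].round(0).tolist() for x,y in pts])
def fit(name,c,roi,G,ini,dims,z):
    def cost(p): return np.abs(mask(c,box(p[0]/1000,p[1]/1000,p[2],*dims,z,z),roi)-G).sum()
    b=min((minimize(cost,[*ini],method="Nelder-Mead",options=dict(initial_simplex=np.array([[ini[0],ini[1],ini[2]+d]]*4)+np.vstack([np.zeros(3),np.diag([6,6,8])]))) for d in(-12,-4,4,12)),key=lambda r:r.fun)
    print(name,c,b.x.round(1),round(b.fun,1),G.sum().round(1))
def L(c,r): return lab[c][r[1]:r[3],r[0]:r[2]]
r=(234,205,264,238); l=L("top",r); fit("bar","top",r,np.clip((l[...,2]-np.median(l[0,:,2]))/(np.percentile(l[...,2],97)-np.median(l[0,:,2])),0,1)*(l[...,0]>72),[464,231,31],(-.035,.035,-.0125,.0125),.02)
r=(252,270,297,297); l=L("scene",r); fit("bar","scene",r,np.clip((l[...,2]-np.median(l[0,:,2]))/(np.percentile(l[...,2],95)-np.median(l[0,:,2])),0,1)*(np.clip((l[...,0]-55)/10,0,1)),[464,231,31],(-.035,.035,-.0125,.0125),.02)
r=(296,174,342,224); l=L("top",r); bg=np.median(l[:,0],0); g=((l[...,2]-bg[2])<-4).astype(np.uint8)
print("\n".join("".join("#" if v else "." for v in q) for q in g))
E
```

```text
top [[89.0, -2.0, 16.0], [90.0, -2.0, 3.0], [91.0, -1.0, 3.0], [93.0, -1.0, 3.0], [91.0, -0.0, 1.0], [68.0, -3.0, -3.0], [67.0, -3.0, -2.0], [82.0, -2.0, 4.0], [88.0, -2.0, 4.0]]
scene [[73.0, -2.0, 11.0], [38.0, -1.0, 7.0], [81.0, -2.0, 1.0], [77.0, -2.0, 1.0], [30.0, -1.0, -1.0], [58.0, -2.0, -4.0], [58.0, -2.0, -5.0]]
bar top [463.7 230.1  33.4] 27.9 142.0
bar scene [460.8 234.4  32. ] 27.8 214.5
..............................................
..............................................
..............................................
..............................................
..............................................
..............................................
..............................................
..............................................
..............................................
.............#####............................
............######.#.#.#......................
.............##........#....###...............
............####.............######...........
............####..............#####...........
............####...............####....
[... 952 characters left out ...]
....#########......#########..............
.........########.....##########..............
........###########...##########..............
.........#######################..............
............#..################...............
.....................##########...............
..........................#####...............
..............................................
..............................................
..............................................
..............................................
..............................................
..............................................
..............................................
..............................................
```

```bash
python3 - <<'E'
from h import *
im={c:cv2.imread(f"pics/{c}0.png") for c in CM}
lab={c:cv2.cvtColor(im[c].astype(np.float32)/255,cv2.COLOR_BGR2LAB) for c in CM}
for c,r in dict(top=(296,174,342,224),scene=(284,186,344,246)).items():
    l=lab[c][r[1]:r[3],r[0]:r[2]]; bg=np.median(l[:3].reshape(-1,3),0)
    g=((l[...,2]-bg[2])<-3.5).astype(np.uint8)
    if c=="scene": g=g&(l[...,0]>45)
    g=cv2.morphologyEx(g,cv2.MORPH_OPEN,np.ones((2,2),np.uint8))
    if c=="scene": print("\n".join("".join("#" if v else "." for v in q) for q in g))
    pts=np.argwhere(g)[:,::-1].astype(np.float32)
    h=cv2.convexHull(pts)
    G=np.zeros(g.shape,np.uint8); cv2.fillConvexPoly(G,h.astype(np.int32),1)
    W=np.ones(g.shape)
    def cost(p): 
        M=mask(c,box(p[0]/1000,p[1]/1000,p[2],-.068,.04,-.042,.042,.012,.012),r)
        if c=="scene": return ((1-M)*g).sum()*3+ (M*(1-G)).sum()
        return np.abs(M-G).sum()
    b=min((minimize(cost,[x,y,-10],method="Nelder-Mead",options=dict(initial_simplex=np.array([[x,y,-10.]]*4)+np.vstack([np.zeros(3),np.diag([6,6,8])]))) for x in(552,556,560) for y in (-9,-3)),key=lambda q:q.fun)
    print(c,b.x.round(1),b.fun,G.sum())
for q in ["clamp","clamp_mouth","bed_end","thumbscrew","clamp_seat"]:
  for c in("scene","top"):
    print(q,c,[([round(float(v),4) for v in d["xyz"]],round(d["p"],2)) for d in manip.tip_of(q,c)][:3])
E
```

```text
top [552.4 -11.5 -10.1] 34.41960784313726 773
............................................................
............................................................
............................................................
............................................................
............................................................
............................................................
............................................................
............................................................
............................................................
............................................................
............................................................
............................................................
............................................................
............................................................
............................................................
............................................................
............................................................
.................
[... 2821 characters left out ...]
57, -0.0049, 0.0045], 0.61), ([0.4929, 0.3597, 0.0021], 0.34)]
clamp_mouth scene [([0.4958, 0.004, 0.0294], 0.57)]
clamp_mouth top [([0.4985, 0.0031, 0.0273], 0.86), ([0.66, 0.0967, 0.0226], 0.61)]
bed_end scene [([0.5753, -0.0094, 0.029], 0.94), ([0.7212, 0.0891, 0.0218], 0.66)]
bed_end top [([0.5736, -0.0113, 0.0256], 0.62), ([0.7203, 0.0877, 0.0206], 0.56)]
thumbscrew scene [([0.5552, -0.006, 0.101], 0.48), ([0.7058, 0.0949, 0.0789], 0.46)]
thumbscrew top [([0.5545, -0.0087, 0.1004], 0.6), ([0.7064, 0.0884, 0.0789], 0.59)]
clamp_seat scene [([0.5532, -0.0046, 0.0489], 0.67), ([0.709, 0.0914, 0.0413], 0.62)]
clamp_seat top [([0.5577, -0.0073, 0.05], 0.72), ([0.7021, 0.0897, 0.0351], 0.72)]
```

```bash
cat > go.py <<'E'
import sys,numpy as np
from workcell import manip
def rel(t,yaw,s=None):
    s=s or manip.get_state(); p=s["tool_pos"]; r=np.radians(s["tool_rot"])
    from scipy.spatial.transform import Rotation as R
    M=R.from_euler("xyz",r); T=R.from_euler("xyz",[180,0,yaw],degrees=True)
    return (M.inv().apply(np.array(t)-p)*100).round(2),(M.inv()*T).as_rotvec(degrees=True).round(2)
if __name__=="__main__":
    a=list(map(float,sys.argv[1:])); print(*rel(a[:3],a[3])); s=manip.get_state(); print("now",s["tool_pos"].round(4),s["tool_rot"].round(2),"t",s["time_s"])
E
python3 go.py .42 -.2 .2 -57.3
```

```text
[-32.63 -35.67  -1.64] [  0.     0.   -18.22]
now [ 0.1563 -0.6051  0.1836] [180.     0.   -75.52] t 1.4
```

```bash
python3 -m crank '[[0.6,-32.6,-35.7,-1.6,0,0,-18.2],[0.6,-32.6,-35.7,-1.6,0,0,-18.2],[0.6,-32.6,-35.7,-1.6,0,0,-18.2],[0.6,-32.6,-35.7,-1.6,0,0,-18.2],[0.6,-32.6,-35.7,-1.6,0,0,-18.2]]' 40; python3 go.py .42 -.2 .2 -57.3
```

```text
time_s: 1.82
tool_pos: [0.2707, -0.429, 0.1907]
tool_rot: [180.0, -0.0, -57.3]
force: [2.0, -0.6, 0.1]
finger_gap: 0.0642
[-11.2  -24.94  -0.94] [ 0.01 -0.02  0.  ]
now [ 0.2707 -0.429   0.1907] [ 1.7999e+02 -2.0000e-02 -5.7300e+01] t 1.8167
```

```bash
python3 -m crank '[[0.6,-9.5,-24,-0.9,0,0,0],[0.6,-9.5,-24,-0.9,0,0,0],[0.6,-9.5,-24,-0.9,0,0,0],[0.6,-9.5,-24,-0.9,0,0,0],[0.6,-9.5,-24,-0.9,0,0,0]]'; python3 go.py .4457 .2212 .15 -57.3
```

```text
time_s: 2.23
tool_pos: [0.3924, -0.2599, 0.1982]
tool_rot: [-180.0, -0.0, -57.3]
force: [1.1, -1.3, -0.1]
finger_gap: 0.0565
[-37.63 -30.46   4.79] [-0.   -0.04 -0.03]
now [ 0.3924 -0.2599  0.1982] [-1.800e+02 -4.000e-02 -5.733e+01] t 2.2333
```

```bash
python3 -m crank '[[0.6,-34,-25,5,0,0,0],[0.6,-34,-25,5,0,0,0],[0.6,-34,-25,5,0,0,0],[0.6,-34,-25,5,0,0,0],[0.6,-34,-25,5,0,0,0]]'; python3 go.py .4457 .2212 .08 -57.3
```

```text
time_s: 2.65
tool_pos: [0.4045, -0.0534, 0.1733]
tool_rot: [-180.0, -0.0, -57.3]
force: [1.0, -0.8, -0.4]
finger_gap: 0.0563
[-20.9  -18.29   9.32] [-0.02 -0.05 -0.03]
now [ 0.4045 -0.0534  0.1733] [-1.7998e+02 -5.0000e-02 -5.7330e+01] t 2.65
```

```bash
python3 -m crank '[[0.6,-20,-17.5,5,0,0,0],[0.6,-20,-17.5,5,0,0,0],[0.6,-20,-17.5,5,0,0,0],[0.6,-20,-17.5,5,0,0,0],[0.6,-20,-17.5,5,0,0,0]]'; python3 go.py .4457 .2212 .08 -57.3
```

```text
time_s: 3.07
tool_pos: [0.4351, 0.1493, 0.1347]
tool_rot: [-179.9, -0.0, -57.3]
force: [1.6, -0.7, -0.1]
finger_gap: 0.0567
[-5.49 -4.77  5.48] [-0.05 -0.03 -0.05]
now [0.4351 0.1493 0.1347] [-1.7995e+02 -3.0000e-02 -5.7350e+01] t 3.0667
```

```bash
python3 -m crank '[[0.6,-5.5,-4.8,5,0,0,0],[0.6,-5.5,-4.8,5,0,0,0],[0.6,-5.5,-4.8,5,0,0,0],[0.6,-5.5,-4.8,5,0,0,0],[0.6,-5.5,-4.8,5,0,0,0]]'; python3 go.py .4457 .2212 .08 -57.3
```

```text
time_s: 3.48
tool_pos: [0.4456, 0.2192, 0.0848]
tool_rot: [180.0, 0.0, -57.3]
force: [0.9, -0.4, 0.2]
finger_gap: 0.0563
[-0.16 -0.12  0.48] [0.04 0.01 0.01]
now [0.4456 0.2192 0.0848] [ 1.7996e+02  1.0000e-02 -5.7290e+01] t 3.4833
```

```bash
python3 - <<'E'
from h import *
o=[]
for c,(x,y) in dict(top=(225,190),scene=(250,240)).items():
    im=manip.grab_frame(c); cv2.imwrite(f"pics/{c}1.png",im)
    o.append(cv2.resize(im[y:y+60,x:x+70],None,fx=5.7,fy=5.7,interpolation=cv2.INTER_CUBIC))
cv2.imwrite("pics/g1.png",np.hstack(o))
s=manip.get_state();p=s["tool_pos"]
for c in CM: print(c,proj(c,[p]))
E
```

```text
scene [[281.21030716 262.80340259]]
top [[248.35316606 227.39652608]]
```

View pics/g1.png

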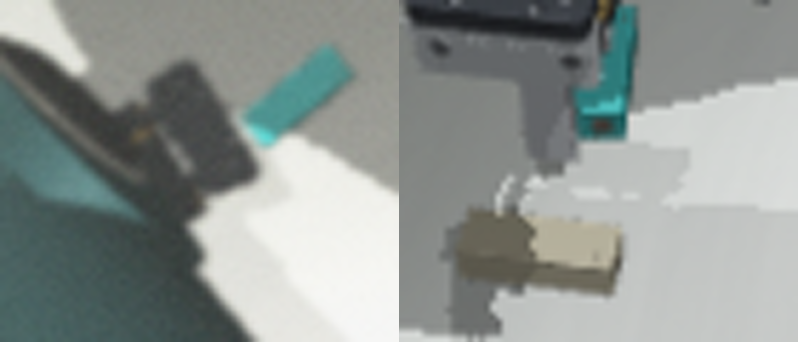

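Scene view: the near finger hangs above the bar at about (276,268), and the bar spans (261..289, 277..291). The turquoise decoy is clear, so I'm descending.

```bash
python3 -m crank '[[0.6,-0.1,-0.1,2.5,0,0,0],[0.6,-0.1,-0.1,4.5,0,0,0],[0.6,-0.1,-0.1,6,0,0,0],[0.6,-0.1,-0.1,7,0,0,0],[0.6,-0.1,-0.1,7.7,0,0,0]]'; python3 go.py .4457 .2212 .006 -57.3
```

```text
time_s: 4.0
tool_pos: [0.4465, 0.2198, 0.0076]
tool_rot: [-180.0, -0.0, -57.4]
force: [0.0, -0.1, -0.8]
finger_gap: 0.0566
[-0.16 -0.01  0.16] [-0.01 -0.03 -0.11]
now [0.4465 0.2198 0.0076] [-1.7999e+02 -3.0000e-02 -5.7410e+01] t 4.0
```

```bash
python3 -m crank '[[0.6,0,0,0,0,0,0],[0.1,0,0,0,0,0,0],[0.1,0,0,0,0,0,0],[0.1,0,0,0,0,0,0],[0.1,0,0,0,0,0,0]]' 40; python3 go.py .4457 .2212 .006 -57.3
```

```text
time_s: 4.42
tool_pos: [0.4464, 0.221, 0.0084]
tool_rot: [-179.9, -0.0, -57.3]
force: [-0.2, -0.5, 1.0]
finger_gap: 0.0331
[-0.06  0.05  0.24] [-0.05 -0.01 -0.02]
now [0.4464 0.221  0.0084] [-1.7995e+02 -1.0000e-02 -5.7320e+01] t 4.4167
```

```bash
python3 -m crank '[[0.1,0,0,0,0,0,0],[0.1,0,0,0,0,0,0],[0.1,0,0,0,0,0,0],[0.1,0,0,0,0,0,0],[0.1,0,0,0,0,0,0]]'; python3 go.py .4457 .2212 .006 -57.3
```

```text
time_s: 4.83
tool_pos: [0.446, 0.2209, 0.0078]
tool_rot: [180.0, 0.0, -57.3]
force: [0.9, -0.2, 0.2]
finger_gap: 0.0093
[-0.04  0.01  0.18] [ 0.    0.   -0.02]
now [0.446  0.2209 0.0078] [180.     0.   -57.32] t 4.8333
```

```bash
cat > look.py <<'E'
import sys
from h import *
n=sys.argv[1]; k=float(sys.argv[2]); r=dict(top=list(map(int,sys.argv[3:7])),scene=list(map(int,sys.argv[7:11])))
o=[]
for c in r:
    im=manip.grab_frame(c); cv2.imwrite(f"pics/{n}_{c}.png",im); x,y,w,h=r[c]
    o.append(cv2.resize(im[y:y+h,x:x+w],None,fx=k,fy=k,interpolation=cv2.INTER_CUBIC))
cv2.imwrite(f"pics/{n}.png",np.hstack(o))
p=manip.get_state()["tool_pos"]
for c in CM: print(c,proj(c,[p]).round(1))
E
python3 look.py g2 5.7 225 190 70 60 250 240 70 60
```

```text
scene [[282.5 284.4]]
top [[251.9 227.8]]
```

View pics/g2.png

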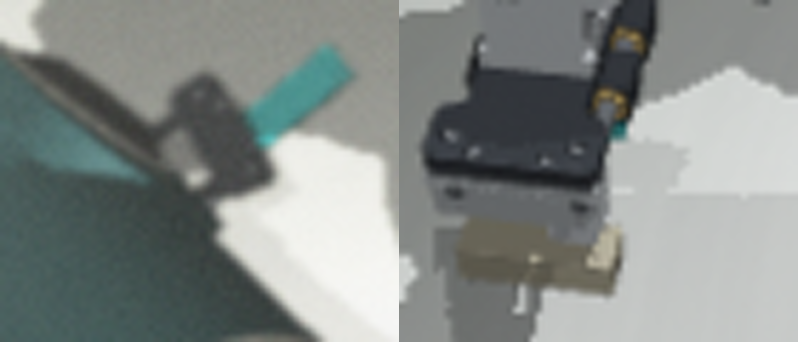

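```bash
python3 - <<'E'
from h import *
im=cv2.imread("pics/g2_scene.png")
x0,y0,w,h=240,225,70,75;k=8
o=cv2.resize(im[y0:y0+h,x0:x0+w],None,fx=k,fy=k,interpolation=cv2.INTER_NEAREST)
s=manip.get_state();p=s["tool_pos"];yaw=s["tool_rot"][2];print(s["finger_gap"],s["force"].round(1))
def dr(P,col):
    q=((proj("scene",P)+.5-[x0,y0])*k-.5)
    for a in range(8):
        for b in(1,2,4):
            if not a&b: cv2.line(o,tuple(np.round(q[a]).astype(int)),tuple(np.round(q[a|b]).astype(int)),col,1)
z=p[2]
dr(box(p[0],p[1],yaw,.005,.018,-.008,.008,z,z+.09),(0,0,255))
dr(box(p[0],p[1],yaw,-.018,-.005,-.008,.008,z,z+.09),(0,255,0))
dr(box(.4625,.232,32.7,-.035,.035,-.0125,.0125,0,.02),(255,0,0))
dr(box(p[0],p[1],yaw,-.0885,.0885,-.0375,.0375,z+.097,z+.13),(255,0,255))
cv2.imwrite("pics/o3.png",o)
E
```

```text
0.009669325007541302 [ 0.3 -0.3 -0.5]
```

View pics/o3.png

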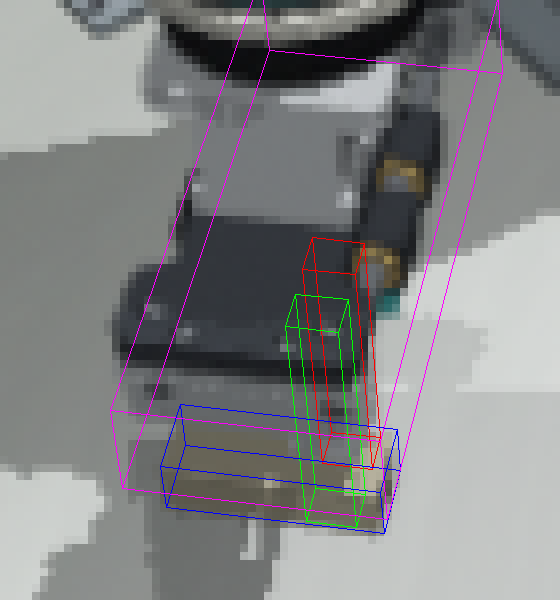

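```bash
python3 - <<'E'
from h import *
s0=np.array([.4456,.2192,.0848]); yaw=-57.3
for n,p,g in(("g1",s0,.0563),("g2",manip.get_state()["tool_pos"],.0097)):
  for sx in(-1,1):
    for c in CM:
      P=box(*p[:2],yaw,sx*(g/2),sx*(g/2+.0125),-.008,.008,p[2],p[2]); print(n,sx,c,proj(c,P[::2]).round(0).tolist())
im=cv2.imread("pics/scene1.png"); cv2.imwrite("pics/z1.png",cv2.resize(im[200:300,230:320],None,fx=6,fy=6,interpolation=cv2.INTER_CUBIC))
im=cv2.imread("pics/g2_top.png"); cv2.imwrite("pics/z2.png",cv2.resize(im[180:260,215:305],None,fx=7,fy=7,interpolation=cv2.INTER_CUBIC))
E
```

```text
g1 -1 scene [[282.0, 273.0], [275.0, 272.0], [281.0, 277.0], [274.0, 276.0]]
g1 -1 top [[242.0, 235.0], [239.0, 230.0], [239.0, 237.0], [236.0, 233.0]]
g1 1 scene [[287.0, 255.0], [280.0, 254.0], [288.0, 251.0], [282.0, 251.0]]
g1 1 top [[257.0, 225.0], [254.0, 221.0], [260.0, 223.0], [257.0, 219.0]]
g2 -1 scene [[285.0, 286.0], [279.0, 286.0], [284.0, 290.0], [278.0, 290.0]]
g2 -1 top [[252.0, 231.0], [249.0, 227.0], [249.0, 233.0], [246.0, 229.0]]
g2 1 scene [[286.0, 283.0], [280.0, 283.0], [287.0, 279.0], [281.0, 279.0]]
g2 1 top [[254.0, 229.0], [252.0, 225.0], [257.0, 227.0], [255.0, 223.0]]
```

View pics/z1.png

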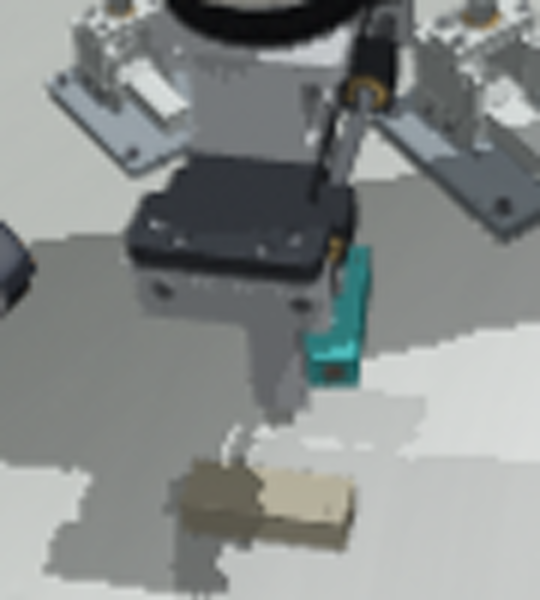

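View pics/z2.png

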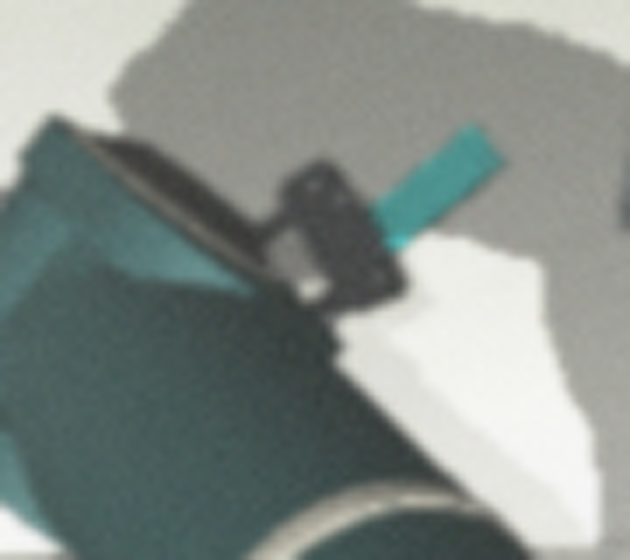

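```bash
python3 - <<'E'
from h import *
for z in (.105,.12,.14,.16): print(z,"g2",back("top",(264.3,213.6),z)[:2].round(3),back("scene",(240+240/8,225+300/8),z)[:2].round(3))
for z in (.18,.2,.22,.24): print(z,"g1",back("top",(261,212),z)[:2].round(3),back("scene",(230+240/6,200+225/6),z)[:2].round(3))
print(proj("top",[[.446,.221,z] for z in (.1,.15,.2,.3)]).round(0).tolist())
s=manip.get_state(); print(s["joints"].round(1))
E
```

```text
0.105 g2 [0.489 0.163] [0.454 0.246]
0.12 g2 [0.489 0.161] [0.443 0.255]
0.14 g2 [0.488 0.158] [0.429 0.266]
0.16 g2 [0.486 0.155] [0.414 0.278]
0.18 g1 [0.49  0.162] [0.454 0.237]
0.2 g1 [0.489 0.159] [0.438 0.25 ]
0.22 g1 [0.488 0.156] [0.423 0.263]
0.24 g1 [0.487 0.153] [0.407 0.276]
[[247.0, 227.0], [243.0, 227.0], [240.0, 227.0], [232.0, 226.0]]
[  -1.6   29.9  -34.3  116.9   25.5   40.6 -109.5]
```

View pics/g2_scene.png

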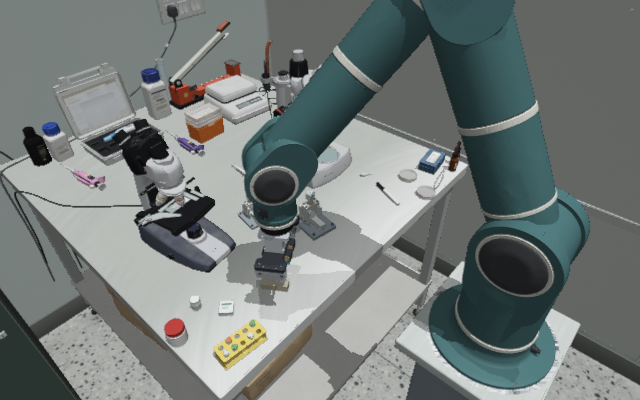

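View pics/g2_top.png

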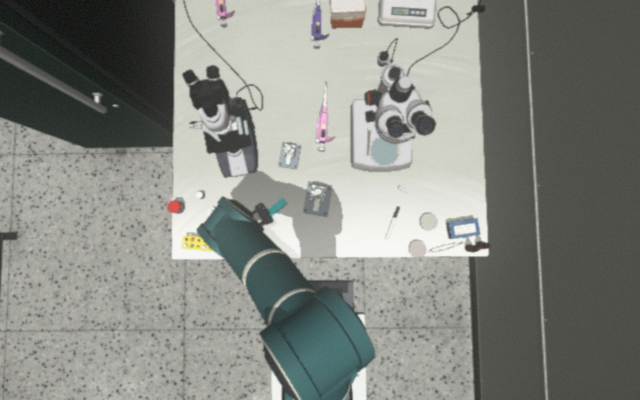

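```bash
python3 -m crank '[[0.1,0,0,-2,0,0,0],[0.1,0,0,-4,0,0,0],[0.1,0,0,-5,0,0,0],[0.1,0,0,-5,0,0,0],[0.1,0,0,-5,0,0,0]]'; python3 look.py g3 6 215 180 60 90 230 200 70 100; python3 go.py .4457 .2212 .006 -57.3
```

```text
time_s: 5.35
tool_pos: [0.4463, 0.2207, 0.0578]
tool_rot: [-180.0, -0.0, -57.3]
force: [-0.1, 0.6, -0.1]
finger_gap: 0.0094
[-0.05 -0.04  5.1 ] [ 0.05  0.01 -0.03]
now [0.4457 0.2206 0.057 ] [ 1.7995e+02  1.0000e-02 -5.7330e+01] t 5.45Traceback (most recent call last):
  File "look.py", line 8, in <module>
    cv2.imwrite(f"pics/{n}.png",np.hstack(o))
                                ~~~~~~~~~^^^
    return _nx.concatenate(arrs, 1, dtype=dtype, casting=casting)
           ~~~~~~~~~~~~~~~^^^^^^^^^^^^^^^^^^^^^^^^^^^^^^^^^^^^^^^
ValueError: all the input array dimensions except for the concatenation axis must match exactly, but along dimension 0, the array at index 0 has size 540 and the array at index 1 has size 600
```

```bash
python3 -c "
import cv2
im=cv2.imread('pics/g3_scene.png'); cv2.imwrite('pics/g3.png',cv2.resize(im[220:300,240:310],None,fx=8,fy=7,interpolation=cv2.INTER_CUBIC))"
```

```text
(no output)
```

View pics/g3.png

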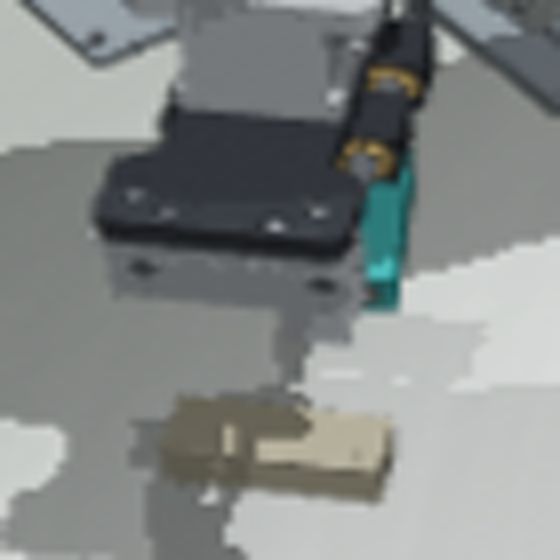

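```bash
python3 - <<'E'
from h import *
for n,uv,z in(("g3",(276.5,275),.0575),("z1",(276.5,270),.0848)):
  for dz in(0,.01,.02):
    P=back("scene",uv,z+dz); d=P[:2]-[.446,.2207]; y=np.radians(-57.3)
    print(n,dz,P.round(4),"tool x,y mm",(d@[np.cos(y),np.sin(y)]*1000).round(1),(d@[np.sin(y),-np.cos(y)]*1000).round(1))
a=cv2.imread("pics/scene0.png")[262:300,250:300];b=cv2.imread("pics/g3_scene.png")[262:300,250:300];c=cv2.imread("pics/g2_scene.png")[262:300,250:300]
cv2.imwrite("pics/cmp.png",np.vstack([cv2.resize(v,None,fx=7,fy=5,interpolation=cv2.INTER_NEAREST) for v in(a,b,c)]))
E
```

```text
g3 0 [0.4464 0.2367 0.0575] tool x,y mm -13.3 -9.0
g3 0.01 [0.4398 0.2422 0.0675] tool x,y mm -21.5 -6.4
g3 0.02 [0.4331 0.2477 0.0775] tool x,y mm -29.7 -3.8
z1 0 [0.4392 0.241  0.0848] tool x,y mm -20.8 -5.3
z1 0.01 [0.4325 0.2467 0.0948] tool x,y mm -29.2 -2.7
z1 0.02 [0.4257 0.2523 0.1048] tool x,y mm -37.5 -0.0
```

View pics/cmp.png

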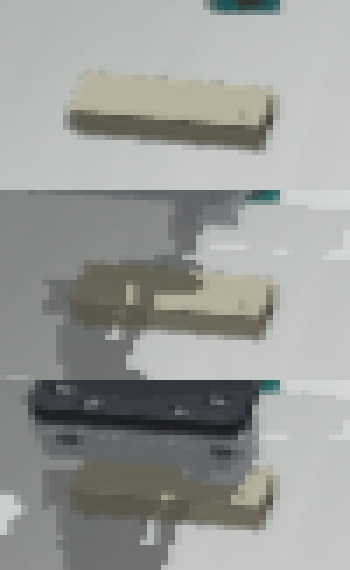

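```bash
python3 -c "
import cv2,numpy as np
o=[]
for n in('g2_scene','g3_scene'):
    im=cv2.imread('pics/%s.png'%n)[250:300,255:295]; im=np.clip(im.astype(float)*1.6-40,0,255).astype(np.uint8)
    o.append(cv2.resize(im,None,fx=10,fy=11,interpolation=cv2.INTER_NEAREST))
cv2.imwrite('pics/e.png',np.hstack(o))"
```

```text
(no output)
```

View pics/e.png

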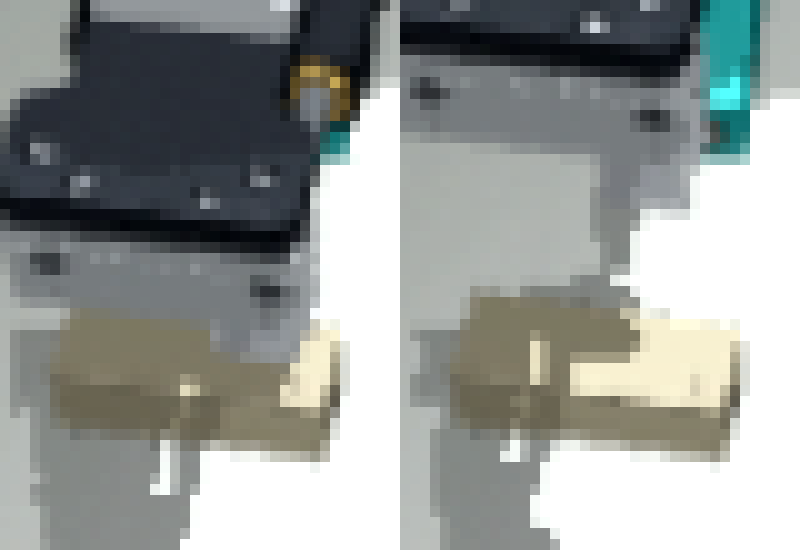

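```bash
python3 -m crank '[[0.55,0,0,0,0,0,0],[0.55,0,0,0,0,0,0],[0.55,0,0,1,0,0,0],[0.55,0,0,2,0,0,0],[0.55,0,0,3,0,0,0]]'; python3 -m crank '[[0.55,0,0,0.8,0,0,0],[0.55,0,0,1.6,0,0,0],[0.55,0,0,2.1,0,0,0],[0.55,0,0,2.1,0,0,0],[0.55,0,0,2.1,0,0,0]]';python3 go.py .4457 .2212 -.008 -57.3
```

```text
time_s: 5.87
tool_pos: [0.4457, 0.2207, 0.0264]
tool_rot: [180.0, 0.0, -57.3]
force: [0.3, -0.3, -1.0]
finger_gap: 0.0393
time_s: 6.28
tool_pos: [0.4459, 0.221, 0.0066]
tool_rot: [180.0, 0.0, -57.3]
force: [0.1, -0.8, 0.6]
finger_gap: 0.0515
[-0.03  0.    1.46] [ 0.02  0.02 -0.  ]
now [0.4459 0.221  0.0066] [ 1.7998e+02  2.0000e-02 -5.7300e+01] t 6.2833
```

```bash
python3 -m crank '[[0.55,0,0,0.2,0,0,0],[0.55,0,0,0.4,0,0,0],[0.55,0,0,0.6,0,0,0],[0.55,0,0,0.7,0,0,0],[0.55,0,0,0.7,0,0,0]]';python3 look.py g4 6 225 190 60 60 250 240 60 60
```

```text
time_s: 6.7
tool_pos: [0.446, 0.2208, -0.0004]
tool_rot: [180.0, 0.0, -57.3]
force: [-0.2, -0.5, -0.5]
finger_gap: 0.0516
scene [[282.7 286.4]]
top [[252.3 227.9]]
```

View pics/g4.png

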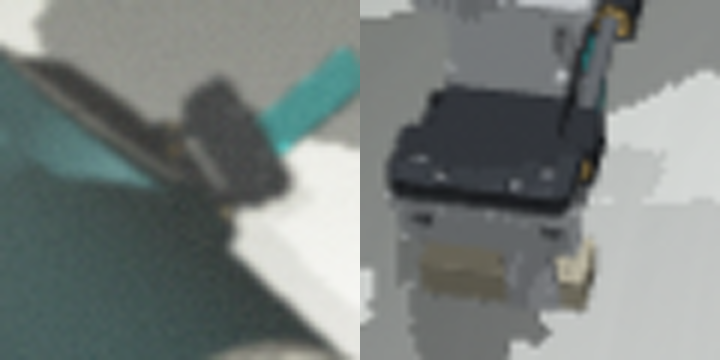

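```bash
python3 -m crank '[[0.55,0,0,0.2,0,0,0],[0.55,0,0,0.4,0,0,0],[0.55,0,0,0.5,0,0,0],[0.55,0,0,0.5,0,0,0],[0.55,0,0,0.5,0,0,0]]'; python3 -m crank '[[0.55,0,0,0.1,0,0,0],[0.55,0,0,0.3,0,0,0],[0.55,0,0,0.4,0,0,0],[0.55,0,0,0.4,0,0,0],[0.55,0,0,0.4,0,0,0]]'
```

```text
time_s: 7.22
tool_pos: [0.4459, 0.2209, -0.0053]
tool_rot: [180.0, 0.0, -57.3]
force: [1.0, 0.1, -0.2]
finger_gap: 0.0516
time_s: 7.63
tool_pos: [0.446, 0.2209, -0.0093]
tool_rot: [180.0, 0.0, -57.3]
force: [0.9, 0.4, 0.2]
finger_gap: 0.0515
```

```bash
python3 -m crank '[[0.55,0,0,0.2,0,0,0],[0.55,0,0,0.3,0,0,0],[0.55,0,0,0.3,0,0,0],[0.1,0,0,0.3,0,0,0],[0.1,0,0,0.3,0,0,0]]' 40; python3 -m crank '[[0.1,0,0,0,0,0,0],[0.1,0,0,0,0,0,0],[0.1,0,0,0,0,0,0],[0.1,0,0,0,0,0,0],[0.1,0,0,0,0,0,0]]' 40
```

```text
time_s: 8.05
tool_pos: [0.446, 0.2209, -0.0122]
tool_rot: [180.0, 0.0, -57.3]
force: [0.0, -0.2, 0.1]
finger_gap: 0.0417
time_s: 8.47
tool_pos: [0.4461, 0.2209, -0.0122]
tool_rot: [-180.0, 0.0, -57.3]
force: [0.4, -0.2, 0.5]
finger_gap: 0.0247
```

```bash
python3 -m crank '[[0.1,0,0,-2,0,0,0],[0.1,0,0,-4,0,0,0],[0.1,0,0,-6,0,0,0],[0.1,0,0,-8,0,0,0],[0.1,0,0,-9,0,0,0]]'; python3 go.py .4615 .0103 .08 -100.2;python3 look.py g5 6 225 190 60 60 250 230 60 60
```

```text
time_s: 8.88
tool_pos: [0.4466, 0.2212, 0.0797]
tool_rot: [-179.9, -0.0, -57.3]
force: [0.4, 0.6, -0.3]
finger_gap: 0.0248
[18.56 10.14 -0.04] [-1.100e-01  2.000e-02  4.289e+01]
now [0.4466 0.2212 0.0797] [-1.799e+02 -2.000e-02 -5.731e+01] t 8.8833
scene [[280.4 265.2]]
top [[247.9 227.3]]
```

View pics/g5.png

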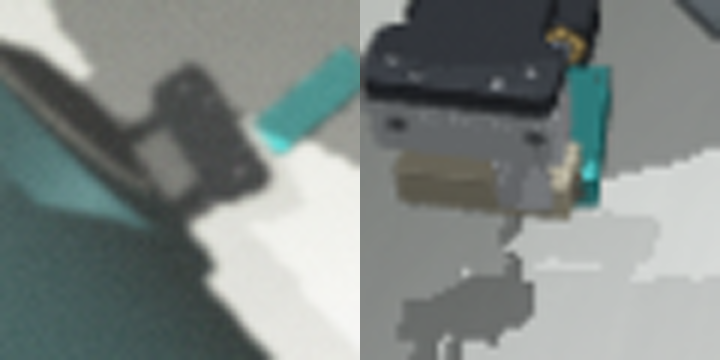

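```bash
python3 -m crank '[[0.1,3,1.5,0,0,0,7],[0.1,7,3.5,0,0,0,14],[0.1,11,5.7,0,0,0,21],[0.1,14.5,8,0,0,0,28],[0.1,17.5,9.5,0,0,0,35]]'; python3 -m crank '[[0.1,0.5,0.5,0,0,0,7.9],[0.1,0.5,0.5,0,0,0,7.9],[0.1,0.5,0.5,0,0,0,7.9],[0.1,0.5,0.5,0,0,0,7.9],[0.1,0.5,0.5,0,0,0,7.9]]';  python3 go.py .4615 .0103 .08 -100.2;python3 look.py g6 5 270 170 80 80 270 180 80 80
```

```text
time_s: 9.4
tool_pos: [0.4593, 0.0201, 0.0766]
tool_rot: [179.9, -0.0, -92.7]
force: [1.2, -0.6, -0.6]
finger_gap: 0.0245
time_s: 9.82
tool_pos: [0.4553, 0.0186, 0.0774]
tool_rot: [180.0, 0.0, -100.0]
force: [0.7, 0.6, -0.8]
finger_gap: 0.0247
[ 0.71 -0.75 -0.26] [0.04 0.02 0.25]
now [0.4553 0.0186 0.0774] [ 1.7996e+02  2.0000e-02 -9.9950e+01] t 9.8167
scene [[331.8 220.9]]
top [[310.1 223.8]]
```

View pics/g6.png

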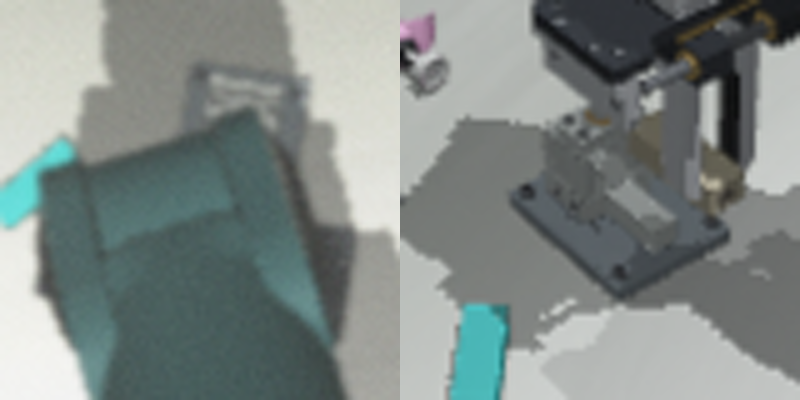

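```bash
python3 -m crank '[[0.1,0.7,-0.7,0,0,0,0.2],[0.1,0.7,-0.7,1,0,0,0.2],[0.1,0.7,-0.7,2.5,0,0,0.2],[0.1,0.7,-0.7,4,0,0,0.2],[0.1,0.7,-0.7,5,0,0,0.2]]';  python3 go.py .4615 .0103 .021 -100.2;python3 look.py g7 7 270 170 50 80 280 180 60 80
cat > ovb.py <<'E'
import sys
from h import *
f,n=sys.argv[1:3]; off,bx,by,cx,cy,cyaw=map(float,sys.argv[3:9]); zo=float(sys.argv[9])
im=cv2.imread(f); x0,y0,w,h=285,180,65,65;k=9
o=cv2.resize(im[y0:y0+h,x0:x0+w],None,fx=k,fy=k,interpolation=cv2.INTER_NEAREST)
s=manip.get_state();p=s["tool_pos"];yaw=s["tool_rot"][2]+90;print(p,yaw)
def dr(P,col):
    q=((proj("scene",P)+.5-[x0,y0])*k-.5)
    for a in range(8):
        for b in(1,2,4):
            if not a&b: cv2.line(o,tuple(np.round(q[a]).astype(int)),tuple(np.round(q[a|b]).astype(int)),col,1)
dr(box(p[0]+bx,p[1]+by,yaw,off-.035,off+.035,-.0125,.0125,p[2]+zo,p[2]+zo+.02),(0,0,255))
dr(box(cx,cy,cyaw,-.0575,-.014,-.009,.009,.012,.03),(0,255,0))
dr(box(cx,cy,cyaw,-.068,.04,-.042,.042,0,.012),(255,0,0))
dr(box(cx,cy,cyaw,-.012,.012,-.024,.024,.062,.074),(255,0,255))
cv2.imwrite(n,o)
E
python3 ovb.py pics/g7_scene.png pics/o7.png .015 0 0 .555 -.0065 -10.2 .0122
```

```text
time_s: 10.33
tool_pos: [0.4605, 0.0091, 0.026]
tool_rot: [179.9, -0.0, -100.4]
force: [1.1, 0.9, -1.7]
finger_gap: 0.0244
[-0.13 -0.08  0.5 ] [ 0.07 -0.   -0.22]
now [0.4605 0.0091 0.026 ] [ 179.93   -0.   -100.42] t 10.3333
scene [[332.4 232.2]]
top [[313.2 222.8]]
[0.45997152 0.00936227 0.02605703] -10.399392301609637
```

View pics/o7.png

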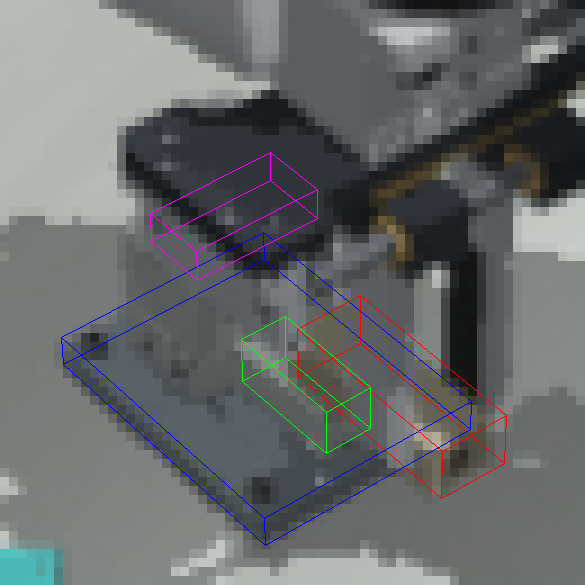

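View pics/g7.png

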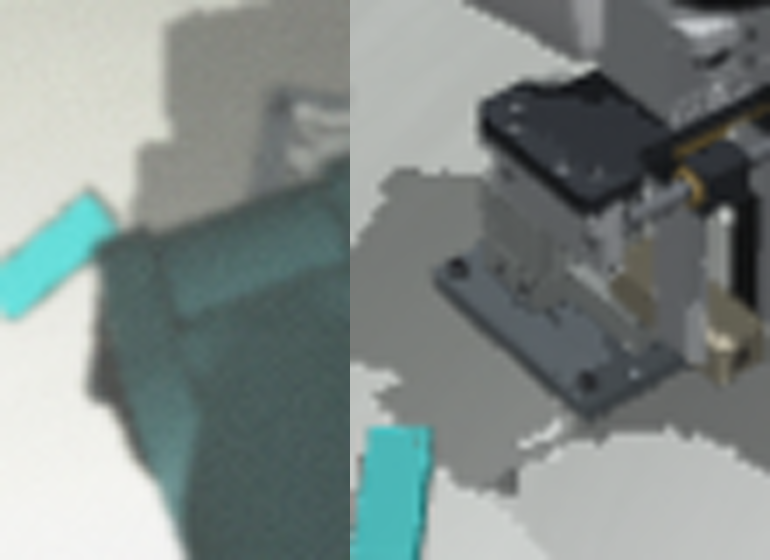

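```bash
python3 ovb.py pics/g7_scene.png pics/o7b.png .022 0 0 .555 -.0065 -10.2 .0122; python3 -c "
import cv2,numpy as np
a=cv2.imread('pics/o7b.png')[230:530,180:560]
im=cv2.imread('pics/g7_scene.png')[180:245,285:350]; im=np.clip(im.astype(float)*1.5-20,0,255).astype(np.uint8)
b=cv2.resize(im,None,fx=9,fy=9,interpolation=cv2.INTER_NEAREST)[230:530,180:560]
cv2.imwrite('pics/o7c.png',np.hstack([a,b]))"
```

```text
[0.45997152 0.00936227 0.02605703] -10.399392301609637
```

View pics/o7c.png

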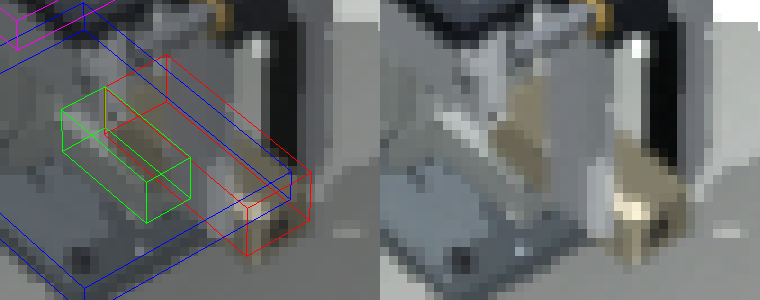

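```bash
python3 -m crank '[[0.1,-0.1,0,0.3,0,0,0],[0.1,-0.1,-0.2,0.5,0,0,0],[0.1,-0.1,-0.5,0.6,0,0,0],[0.1,-0.1,-0.9,0.6,0,0,0],[0.1,-0.1,-1.2,0.6,0,0,0]]'; python3 -m crank '[[0.1,0,-0.2,0,0,0,0],[0.1,0,-0.4,0,0,0,0],[0.1,0,-0.6,0,0,0,0],[0.1,0,-0.8,0,0,0,0],[0.1,0,-0.8,0,0,0,0]]'; python3 go.py .4615 .0103 .0195 -100.2
```

```text
time_s: 10.85
tool_pos: [0.4738, 0.0081, 0.0221]
tool_rot: [-180.0, 0.0, -100.4]
force: [1.0, 0.7, -0.7]
finger_gap: 0.0243
time_s: 11.27
tool_pos: [0.4813, 0.0067, 0.0218]
tool_rot: [-180.0, 0.0, -100.4]
force: [0.6, -0.3, -0.4]
finger_gap: 0.0248
[0.   2.01 0.23] [-0.01  0.01 -0.22]
now [0.4813 0.0067 0.0218] [-1.7999e+02  1.0000e-02 -1.0042e+02] t 11.2667
```

```bash
python3 -m crank '[[0.1,0,-0.2,0.1,0,0,0],[0.1,0,-0.4,0.2,0,0,0],[0.1,0,-0.6,0.2,0,0,0],[0.1,0,-0.8,0.2,0,0,0],[0.1,0,-0.8,0.2,0,0,0]]'; python3 -m crank '[[0.1,0,-0.2,0,0,0,0],[0.1,0,-0.4,0,0,0,0],[0.1,0,-0.6,0,0,0,0],[0.1,0,-0.6,0,0,0,0],[0.1,0,-0.6,0,0,0,0]]'; python3 go.py .4615 .0103 .0195 -100.2
```

```text
time_s: 11.68
tool_pos: [0.4891, 0.0052, 0.0197]
tool_rot: [-180.0, 0.0, -100.4]
force: [0.5, -0.5, -1.1]
finger_gap: 0.0245
time_s: 12.1
tool_pos: [0.4947, 0.0042, 0.0198]
tool_rot: [180.0, 0.0, -100.4]
force: [-0.3, 0.2, -1.9]
finger_gap: 0.0247
[0.   3.38 0.03] [ 0.01  0.   -0.22]
now [0.4947 0.0042 0.0198] [ 179.99    0.   -100.42] t 12.1
```

```bash
python3 -m crank '[[0.1,0,-0.2,0,0,0,0],[0.1,0,-0.4,0,0,0,0],[0.1,0,-0.6,0,0,0,0],[0.1,0,-0.8,0,0,0,0],[0.1,0,-1,0,0,0,0]]'; python3 -m crank '[[0.1,0,-0.2,0,0,0,0],[0.1,0,-0.4,0.05,0,0,0],[0.1,0,-0.5,0.1,0,0,0],[0.1,0,-0.6,0.1,0,0,0],[0.1,0,-0.6,0.1,0,0,0]]'; python3 go.py .5176 .0003 .0178 -100.2;python3 look.py g8 7 270 170 50 80 280 180 60 80
```

```text
time_s: 12.52
tool_pos: [0.5047, 0.0024, 0.0198]
tool_rot: [180.0, 0.0, -100.4]
force: [0.5, 0.1, -1.3]
finger_gap: 0.0246
time_s: 12.93
tool_pos: [0.5105, 0.0013, 0.0187]
tool_rot: [180.0, 0.0, -100.4]
force: [0.4, -0.2, -0.8]
finger_gap: 0.0242
[-0.03 -0.71  0.09] [ 0.    0.   -0.21]
now [0.5105 0.0013 0.0187] [ 180.      0.   -100.41] t 12.9333
scene [[320.6 224.5]]
top [[315.5 208. ]]
```

View pics/g8.png

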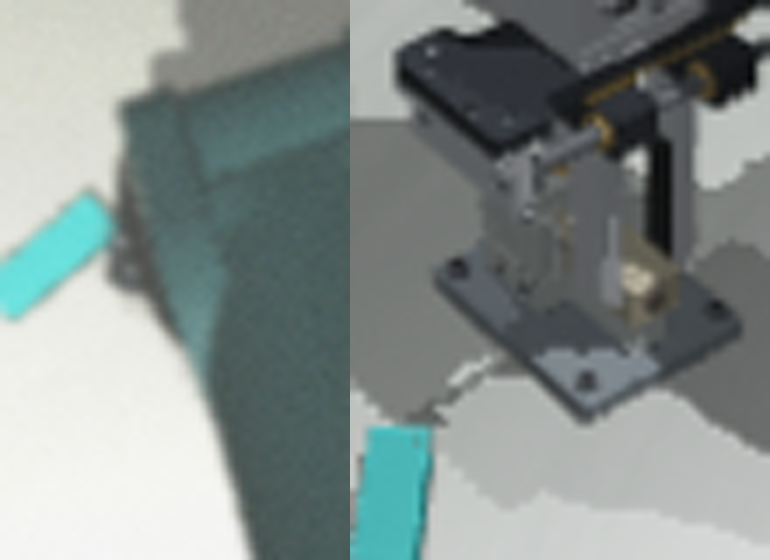

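```bash
python3 -m crank '[[0.1,0,-0.1,0.05,0,0,0],[0.1,0,-0.2,0.1,0,0,0],[0.1,0,-0.3,0.1,0,0,0],[0.1,0,-0.4,0.1,0,0,0],[0.1,0,-0.4,0.1,0,0,0]]'; python3 -m crank '[[0.1,0,-0.1,0,0,0,0],[0.1,0,-0.2,0,0,0,0],[0.1,0,-0.3,0,0,0,0],[0.1,0,-0.3,0,0,0,0],[0.1,0,-0.3,0,0,0,0]]'; python3 go.py .5176 .0003 .0178 -100.2
```

```text
time_s: 13.45
tool_pos: [0.5145, 0.0006, 0.0178]
tool_rot: [-180.0, 0.0, -100.4]
force: [-1.2, 0.6, 2.5]
finger_gap: 0.0246
time_s: 13.87
tool_pos: [0.5174, 0.0, 0.0178]
tool_rot: [-180.0, 0.0, -100.4]
force: [-2.5, 0.7, 3.6]
finger_gap: 0.0246
[-0.03 -0.01  0.  ] [-0.01  0.01 -0.22]
now [0.5174 0.     0.0178] [-1.7999e+02  1.0000e-02 -1.0042e+02] t 13.8667
```

```bash
python3 -m crank '[[0.1,0,-0.05,0,0,0,0],[0.1,0,-0.1,0,0,0,0],[0.1,0,-0.15,0,0,0,0],[0.1,0,-0.2,0,0,0,0],[0.1,0,-0.2,0,0,0,0]]'; python3 go.py .5176 .0003 .0178 -100.2
```

```text
time_s: 14.28
tool_pos: [0.5191, -0.0003, 0.0178]
tool_rot: [180.0, -0.0, -100.4]
force: [-3.8, 0.8, 5.6]
finger_gap: 0.0241
[-0.03  0.16  0.  ] [ 0.02 -0.   -0.21]
now [ 5.191e-01 -3.000e-04  1.780e-02] [ 179.98   -0.   -100.41] t 14.2833
```

```bash
python3 -m crank '[[0.1,0,-0.05,0,0,0,0],[0.1,0,-0.1,0,0,0,0],[0.1,0,-0.15,0,0,0,0],[0.1,0,-0.2,0,0,0,0],[0.1,0,-0.2,0,0,0,0]]'; python3 -m crank '[[0.1,0,-0.05,0,0,0,0],[0.1,0,-0.1,0,0,0,0],[0.1,0,-0.15,0,0,0,0],[0.1,0,-0.15,0,0,0,0],[0.1,0,-0.15,0,0,0,0]]'; python3 go.py .5176 .0003 .0178 -100.2;python3 look.py g9 7 270 170 50 80 280 180 60 80
```

```text
time_s: 14.7
tool_pos: [0.5196, -0.0004, 0.0178]
tool_rot: [179.8, -0.0, -100.4]
force: [-14.2, 1.1, 18.5]
finger_gap: 0.0247
time_s: 15.12
tool_pos: [0.5196, -0.0004, 0.0177]
tool_rot: [179.7, -0.1, -100.4]
force: [-25.7, 4.1, 29.6]
finger_gap: 0.0248
[-0.03  0.21 -0.01] [ 0.31 -0.08 -0.18]
now [ 5.196e-01 -4.000e-04  1.770e-02] [ 1.7969e+02 -8.0000e-02 -1.0038e+02] t 15.1167
scene [[318.6 223. ]]
top [[315.9 205.3]]
```

View pics/g9.png

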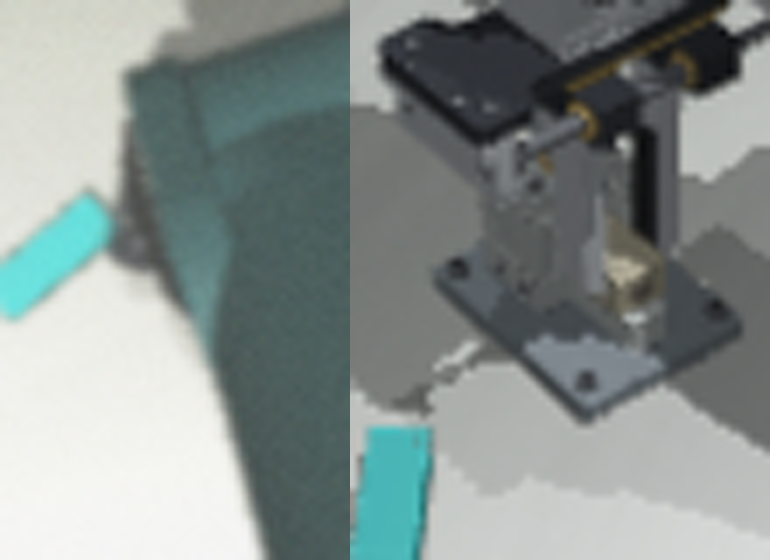

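```bash
python3 -m crank '[[0.1,0,0.15,-0.05,0,0,0],[0.1,0,0.25,-0.1,0,0,0],[0.1,0,0.25,-0.1,0,0,0],[0.45,0,0.25,-0.1,0,0,0],[0.45,0,0.25,-0.1,0,0,0]]'; python3 -m crank '[[0.45,0,0,0,0,0,0],[0.45,0,0,0,0,0,0],[0.45,0,0,0,0,0,0],[0.45,0,0,0,0,0,0],[0.45,0,0,0,0,0,0]]'
```

```text
time_s: 15.63
tool_pos: [0.5208, -0.0006, 0.0189]
tool_rot: [-179.9, 0.0, -100.4]
force: [0.1, 0.6, -0.2]
finger_gap: 0.0344
time_s: 16.05
tool_pos: [0.5203, -0.0005, 0.0188]
tool_rot: [-180.0, 0.0, -100.4]
force: [0.5, 0.4, 0.4]
finger_gap: 0.0419
```

```bash
python3 -m crank '[[0.45,0,1,0,0,0,0],[0.45,0,2,0,0,0,0],[0.45,0,3,0,0,0,0],[0.45,0,4,0,0,0,0],[0,0,4,0,0,0,0]]'; python3 -m crank '[[0,0,0,0,0,0,0],[0,0,0,0,0,0,0],[0,0,0,0,0,0,0],[0,0,0,0,0,0,0],[0,0,0,0,0,0,0]]';python3 look.py g10 7 270 170 50 80 280 180 60 80;python3 ovb.py pics/g10_scene.png pics/o10.png 0 0.6 0 .555 -.0065 -10.2 .0122; python3 - <<'E'
from h import *
im=cv2.imread("pics/g10_scene.png");x0,y0,k=285,180,9
o=cv2.resize(im[y0:y0+65,x0:x0+65],None,fx=k,fy=k,interpolation=cv2.INTER_NEAREST);o2=o.copy()
P=box(.555,-.0065,-10.2,-.052,.018,-.0125,.0125,.03,.05)
q=((proj("scene",P)+.5-[x0,y0])*k-.5)
for a in range(8):
  for b in(1,2,4):
    if not a&b: cv2.line(o,tuple(np.round(q[a]).astype(int)),tuple(np.round(q[a|b]).astype(int)),(0,0,255),1)
cv2.imwrite("pics/o10.png",np.hstack([o[150:500,100:480],o2[150:500,100:480]]))
E
```

```text
time_s: 16.47
tool_pos: [0.4786, 0.0071, 0.0188]
tool_rot: [179.9, -0.0, -100.4]
force: [0.4, -0.4, 0.4]
finger_gap: 0.0383
time_s: 16.88
tool_pos: [0.4811, 0.0067, 0.0187]
tool_rot: [180.0, 0.0, -100.4]
force: [-1.1, -0.7, -0.5]
finger_gap: 0.0055
scene [[327.2 230.2]]
top [[314.  216.7]]
[0.48095907 0.00672585 0.01868903] -10.420430445362697
```

View pics/o10.png

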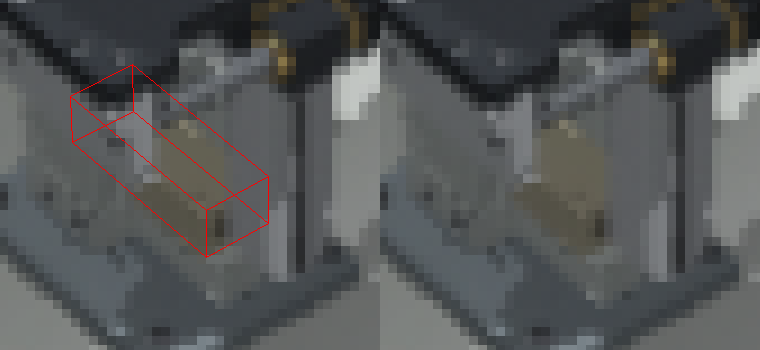

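```bash
python3 -m crank '[[0,0,-0.3,0,0,0,0],[0,0,-0.6,0,0,0,0],[0,0,-0.9,0,0,0,0],[0,0,-1.1,0,0,0,0],[0,0,-1.2,0,0,0,0]]'; python3 -m crank '[[0,0,-0.1,0,0,0,0],[0,0,-0.2,0,0,0,0],[0,0,-0.3,0,0,0,0],[0,0,-0.3,0,0,0,0],[0,0,-0.3,0,0,0,0]]'; python3 -m crank '[[0,0,-0.1,0,0,0,0],[0,0,-0.2,0,0,0,0],[0,0,-0.2,0,0,0,0],[0,0,-0.2,0,0,0,0],[0,0,-0.2,0,0,0,0]]'
```

```text
time_s: 17.4
tool_pos: [0.4931, 0.0045, 0.0188]
tool_rot: [-180.0, 0.0, -100.4]
force: [0.4, 0.5, 0.3]
finger_gap: 0.0007
time_s: 17.82
tool_pos: [0.495, 0.0041, 0.0186]
tool_rot: [179.9, -0.0, -100.4]
force: [-4.5, 0.7, 2.7]
finger_gap: 0.0004
time_s: 18.23
tool_pos: [0.4951, 0.0041, 0.0184]
tool_rot: [179.7, -0.1, -100.4]
force: [-16.4, 3.3, 12.2]
finger_gap: 0.0003
```

```bash
python3 -m crank '[[0,0,1,0,0,0,0],[0,0,2,0,0,0,0],[0.4,0,3,-1,0,0,0],[0.6,0,3,-4,0,0,0],[0.6,0,3,-7,0,0,0]]'; python3 -m crank '[[0.6,0,0,-3,0,0,-7],[0.6,0,0,-7,0,0,-14],[0.6,0,0,-7,0,0,-21],[0.6,0,0,-7,0,0,-28],[0.6,0,0,-7,0,0,-35]]'; python3 -c "
from workcell import manip
s=manip.get_state();print(s['joints'].round(1),s['tool_pos'],s['tool_rot'],s['ft_torque'])"; python3 look.py g11 4 270 150 100 100 280 160 100 100
```

```text
time_s: 18.65
tool_pos: [0.4665, 0.0094, 0.089]
tool_rot: [179.9, -0.0, -100.4]
force: [1.2, -0.5, 0.2]
finger_gap: 0.0168
time_s: 19.07
tool_pos: [0.4682, 0.0089, 0.1594]
tool_rot: [-179.9, -0.1, -65.1]
force: [0.3, 0.3, 0.2]
finger_gap: 0.0506
[ 25.7  11.7 -34.1 114.7   8.   55.7 -77.4] [0.46816234 0.00889069 0.15944227] [-1.79913621e+02 -9.14419830e-02 -6.50881910e+01] [0.02790751 0.0202757  0.01227332]
scene [[330.8 193.8]]
top [[312.3 219.1]]
```

View pics/g11.png

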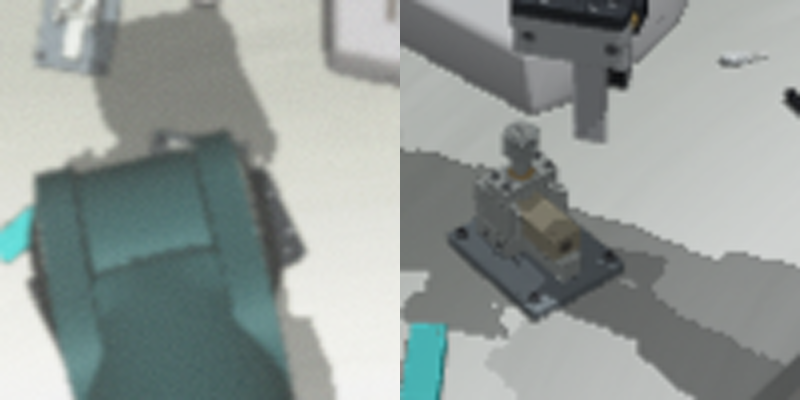

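```bash
python3 go.py .5545 -.0065 .15 -65.1
```

```text
[ 5.03 -7.22  0.89] [-0.03 -0.03 -0.16]
now [0.4679 0.009  0.1589] [-1.7997e+02 -3.0000e-02 -6.5260e+01] t 19.1667
```

```bash
python3 -m crank '[[0.6,1.5,-2,0.5,0,0,-7],[0.6,3,-4,0.9,0,0,-14],[0.6,5,-7.2,0.9,0,0,-21],[0.6,5,-7.2,0.9,0,0,-28],[0.6,5,-7.2,0.9,0,0,-35]]'; python3 -m crank '[[0.6,0,0,0,0,0,-7],[0.6,0,0,0,0,0,-14],[0.6,0,0,0,0,0,-21],[0.6,0,0,0,0,0,-28],[0.6,0,0,0,0,0,-35]]'; python3 -c "
from workcell import manip
s=manip.get_state();print(s['joints'].round(1))"; python3 -m crank '[[0.6,0,0,0,0,0,-7],[0.6,0,0,0,0,0,-14],[0.6,0,0,0,0,0,-21],[0.6,0,0,0,0,0,-28],[0.6,0,0,0,0,0,-35]]';python3 -c "
from workcell import manip
s=manip.get_state();print(s['joints'].round(1))"
```

```text
time_s: 19.58
tool_pos: [0.5552, -0.0064, 0.1488]
tool_rot: [-180.0, 0.1, -30.4]
force: [-0.1, 0.6, -0.7]
finger_gap: 0.0565
time_s: 20.0
tool_pos: [0.5541, -0.0064, 0.1495]
tool_rot: [180.0, 0.0, 4.6]
force: [-0.2, -0.1, -0.2]
finger_gap: 0.0564
[ 33.2  24.8 -45.2 103.5  20.1  60.  -15. ]
time_s: 20.42
tool_pos: [0.5541, -0.0064, 0.1496]
tool_rot: [180.0, 0.0, 39.6]
force: [-0.4, -0.7, -0.2]
finger_gap: 0.0562
[ 38.5  27.4 -52.9 103.4  24.7  61.6  16.3]
```

```bash
python3 -m crank '[[0.6,0,0,0,0,0,-7],[0.6,0,0,0,0,0,-14],[0.6,0,0,0,0,0,-21],[0.6,0,0,0,0,0,-28],[0.6,0,0,0,0,0,-35]]'; python3 -m crank '[[0.6,0,0,1,0,0,0],[0.6,0,0,2,0,0,0],[0.6,0,0,3,0,0,0],[0.6,0,0,3.5,0,0,0],[0.6,0,0,3.5,0,0,0]]';python3 -c "
from workcell import manip
s=manip.get_state();print(s['joints'].round(1))"; python3 look.py g12 7 280 160 55 70 285 165 55 70
```

```text
time_s: 20.83
tool_pos: [0.5541, -0.0064, 0.1495]
tool_rot: [-180.0, 0.0, 74.6]
force: [0.8, 0.3, -0.4]
finger_gap: 0.0566
time_s: 21.25
tool_pos: [0.5535, -0.0064, 0.1132]
tool_rot: [-179.9, 0.0, 74.4]
force: [-0.3, -0.3, 0.2]
finger_gap: 0.0563
[ 41.7  33.3 -58.5 105.1  32.5  60.5  44.9]
scene [[310.3 190.8]]
top [[317.1 192.2]]
```

View pics/g12.png

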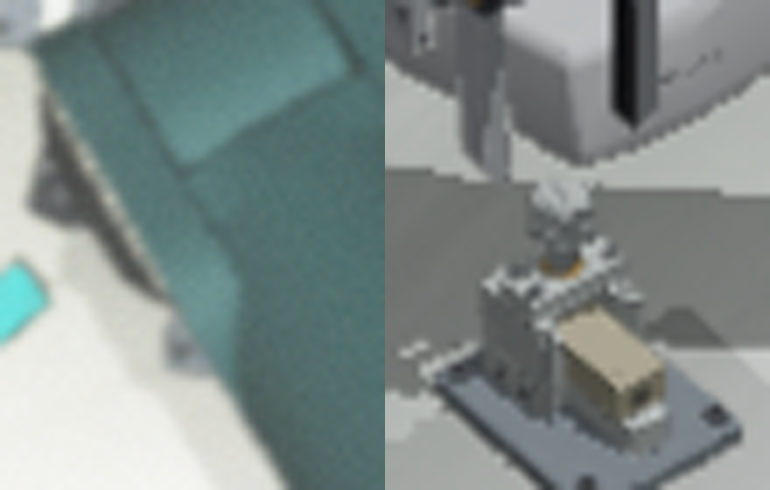

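```bash
python3 -m crank '[[0.6,0,0,1,0,0,0],[0.6,0,0,2,0,0,0],[0.6,0,0,2.8,0,0,0],[0.6,0,0,3.3,0,0,0],[0.6,0,0,3.6,0,0,0]]'; python3 -m crank '[[0.2,0,0,0,0,0,0],[0.2,0,0,0,0,0,0],[0.2,0,0,0,0,0,0],[0.2,0,0,0,0,0,0],[0.2,0,0,0,0,0,0]]' 15; python3 -m crank '[[0.2,0,0,0,0,0,0],[0.2,0,0,0,0,0,0],[0.2,0,0,0,0,0,0],[0.2,0,0,0,0,0,0],[0.2,0,0,0,0,0,0]]' 15;  python3 -c "
from workcell import manip
s=manip.get_state();print(s['joints'].round(1),s['ft_torque'])"
```

```text
time_s: 21.77
tool_pos: [0.5539, -0.0064, 0.0777]
tool_rot: [-179.9, 0.0, 74.6]
force: [-1.0, -0.8, -0.5]
finger_gap: 0.0563
time_s: 22.18
tool_pos: [0.5545, -0.0065, 0.079]
tool_rot: [180.0, -0.0, 74.6]
force: [0.7, 0.7, 0.1]
finger_gap: 0.0263
time_s: 22.6
tool_pos: [0.5546, -0.0063, 0.079]
tool_rot: [180.0, -0.0, 74.6]
force: [0.1, 0.8, 3.6]
finger_gap: 0.0243
[ 40.   35.7 -56.3 106.5  35.3  57.2  43. ] [ 0.44946939 -0.17939098 -0.00302961]
```

```bash
cat > st.py <<'E'
from workcell import manip
import numpy as np
s=manip.get_state();print("T",s['ft_torque'].round(3),"F",s['force'].round(1),"yaw",s['tool_rot'].round(2),"z",s['tool_pos'].round(4),"gap",round(s['finger_gap'],4),"j",s['joints'].round(0),"je7",s["joint_efforts"][-1].round(3),"t",s["time_s"])
E
python3 -m crank '[[0.2,0,0,0.01,0,0,4],[0.2,0,0,0.02,0,0,8],[0.2,0,0,0.03,0,0,12],[0.2,0,0,0.045,0,0,16],[0.2,0,0,0.055,0,0,20]]' 40; python3 st.py;python3 -m crank '[[0.2,0,0,0.01,0,0,4],[0.2,0,0,0.02,0,0,8],[0.2,0,0,0.03,0,0,12],[0.2,0,0,0.045,0,0,16],[0.2,0,0,0.055,0,0,20]]' 40; python3 st.py
```

```text
time_s: 23.02
tool_pos: [0.5547, -0.006, 0.0784]
tool_rot: [180.0, -0.1, 54.4]
force: [1.6, 4.1, 2.7]
finger_gap: 0.0238
T [ 0.815 -0.653  0.09 ] F [1.6 4.1 2.7] yaw [ 1.7999e+02 -6.0000e-02  5.4410e+01] z [ 0.5547 -0.006   0.0784] gap 0.0238 j [ 37.  34. -52. 107.  32.  55.  25.] je7 2.325 t 23.0167
time_s: 23.43
tool_pos: [0.555, -0.0057, 0.0779]
tool_rot: [-180.0, -0.1, 34.4]
force: [4.1, 5.0, 0.7]
finger_gap: 0.0235
T [ 1.065 -1.113  0.078] F [4.1 5.  0.7] yaw [-1.800e+02 -9.000e-02  3.442e+01] z [ 0.555  -0.0057  0.0779] gap 0.0235 j [ 34.  32. -47. 107.  29.  54.   8.] je7 2.328 t 23.4333
```

```bash
python3 -m crank '[[0.2,0.04,-0.01,0.01,0,0,4],[0.2,0.08,-0.02,0.02,0,0,8],[0.2,0.08,-0.02,0.03,0,0,12],[0.2,0.08,-0.02,0.045,0,0,16],[0.2,0.08,-0.02,0.055,0,0,20]]' 40; python3 st.py
```

```text
time_s: 23.85
tool_pos: [0.5553, -0.0056, 0.0773]
tool_rot: [-180.0, -0.0, 14.4]
force: [3.1, 2.4, 1.4]
finger_gap: 0.0236
T [ 0.437 -0.69   0.087] F [3.1 2.4 1.4] yaw [-1.7999e+02 -5.0000e-02  1.4400e+01] z [ 0.5553 -0.0056  0.0773] gap 0.0236 j [ 31.  30. -43. 107.  26.  53.  -9.] je7 2.344 t 23.85
```

```bash
python3 -m crank '[[0.2,0.05,-0.02,0.005,0,0,2],[0.2,0.05,-0.02,0.01,0,0,4],[0.2,0.05,-0.02,0.015,0,0,6],[0.2,0.05,-0.02,0.02,0,0,8],[0.2,0.05,-0.02,0.028,0,0,10]]'; python3 st.py;python3 -m crank '[[0.2,0,0,0.005,0,0,2],[0.2,0,0,0.01,0,0,4],[0.2,0,0,0.015,0,0,6],[0.2,0,0,0.02,0,0,8],[0.2,0,0,0.028,0,0,10]]'; python3 st.py
```

```text
time_s: 24.27
tool_pos: [0.5555, -0.0056, 0.077]
tool_rot: [180.0, -0.0, 4.5]
force: [0.7, 1.1, 4.8]
finger_gap: 0.0238
T [ 0.06  -0.145  0.093] F [0.7 1.1 4.8] yaw [ 1.7999e+02 -1.0000e-02  4.4900e+00] z [ 0.5555 -0.0056  0.077 ] gap 0.0238 j [ 29.  30. -40. 107.  24.  52. -18.] je7 1.146 t 24.2667
time_s: 24.68
tool_pos: [0.5557, -0.0055, 0.0768]
tool_rot: [-180.0, -0.0, -5.5]
force: [1.3, 0.7, 2.6]
finger_gap: 0.0235
T [ 0.112 -0.339  0.017] F [1.3 0.7 2.6] yaw [-1.80e+02 -3.00e-02 -5.51e+00] z [ 0.5557 -0.0055  0.0768] gap 0.0235 j [ 27.  29. -38. 107.  23.  52. -27.] je7 1.146 t 24.6833
```

```bash
python3 -m crank '[[0.2,0,0,0.005,0,0,2],[0.2,0,0,0.01,0,0,4],[0.2,0,0,0.015,0,0,6],[0.2,0,0,0.02,0,0,8],[0.2,0,0,0.028,0,0,10]]'; python3 st.py;python3 -m crank '[[0.2,0,0,0.005,0,0,2],[0.2,0,0,0.01,0,0,4],[0.2,0,0,0.015,0,0,6],[0.2,0,0,0.02,0,0,8],[0.2,0,0,0.028,0,0,10]]'; python3 st.py
```

```text
time_s: 25.1
tool_pos: [0.5558, -0.0056, 0.0765]
tool_rot: [-180.0, -0.1, -15.5]
force: [1.9, 1.0, 2.7]
finger_gap: 0.0238
T [-0.014 -0.728  0.106] F [1.9 1.  2.7] yaw [-1.7998e+02 -5.0000e-02 -1.5510e+01] z [ 0.5558 -0.0056  0.0765] gap 0.0238 j [ 26.  29. -36. 107.  21.  51. -36.] je7 1.146 t 25.1
time_s: 25.52
tool_pos: [0.556, -0.0056, 0.0762]
tool_rot: [-180.0, -0.1, -25.5]
force: [3.3, 1.1, 1.4]
finger_gap: 0.0235
T [-0.103 -0.927  0.114] F [3.3 1.1 1.4] yaw [-1.7997e+02 -6.0000e-02 -2.5520e+01] z [ 0.556  -0.0056  0.0762] gap 0.0235 j [ 24.  28. -34. 107.  20.  51. -45.] je7 1.146 t 25.5167
```

```bash
python3 -m crank '[[0.2,0.04,-0.02,0.004,0,0,1.2],[0.2,0.04,-0.02,0.007,0,0,2.4],[0.2,0.04,-0.02,0.01,0,0,3.6],[0.2,0.04,-0.02,0.013,0,0,4.8],[0.2,0.04,-0.02,0.017,0,0,6]]'; python3 st.py;python3 -m crank '[[0.2,0,0,0.004,0,0,1.2],[0.2,0,0,0.007,0,0,2.4],[0.2,0,0,0.01,0,0,3.6],[0.2,0,0,0.013,0,0,4.8],[0.2,0,0,0.017,0,0,6]]'; python3 st.py
```

```text
time_s: 25.93
tool_pos: [0.5561, -0.0057, 0.076]
tool_rot: [-180.0, -0.0, -31.5]
force: [2.0, -1.4, 5.2]
finger_gap: 0.0241
T [-0.258 -0.55   0.05 ] F [ 2.  -1.4  5.2] yaw [-1.7999e+02 -3.0000e-02 -3.1510e+01] z [ 0.5561 -0.0057  0.076 ] gap 0.0241 j [ 23.  28. -32. 107.  19.  51. -50.] je7 0.671 t 25.9333
time_s: 26.35
tool_pos: [0.5562, -0.0057, 0.0759]
tool_rot: [-180.0, -0.0, -37.5]
force: [2.6, -1.0, 5.0]
finger_gap: 0.0244
T [-0.443 -0.697  0.062] F [ 2.6 -1.   5. ] yaw [-1.7998e+02 -4.0000e-02 -3.7520e+01] z [ 0.5562 -0.0057  0.0759] gap 0.0244 j [ 22.  27. -31. 107.  18.  50. -55.] je7 0.664 t 26.35
```

```bash
python3 -m crank '[[0.2,0,0,0.004,0,0,1.2],[0.2,0,0,0.007,0,0,2.4],[0.2,0,0,0.01,0,0,3.6],[0.2,0,0,0.013,0,0,4.8],[0.2,0,0,0.017,0,0,6]]'; python3 st.py;python3 -m crank '[[0.2,0,0,0.004,0,0,1.2],[0.2,0,0,0.007,0,0,2.4],[0.2,0,0,0.01,0,0,3.6],[0.2,0,0,0.013,0,0,4.8],[0.2,0,0,0.017,0,0,6]]'; python3 st.py
```

```text
time_s: 26.77
tool_pos: [0.5562, -0.0058, 0.0757]
tool_rot: [-180.0, -0.0, -43.5]
force: [4.0, -2.3, 5.7]
finger_gap: 0.0236
T [-0.65  -1.015  0.075] F [ 4.  -2.3  5.7] yaw [-1.7998e+02 -4.0000e-02 -4.3530e+01] z [ 0.5562 -0.0058  0.0757] gap 0.0236 j [ 21.  27. -30. 107.  17.  50. -61.] je7 0.672 t 26.7667
time_s: 27.18
tool_pos: [0.5563, -0.0058, 0.0755]
tool_rot: [-180.0, -0.0, -49.5]
force: [5.0, -3.6, 4.5]
finger_gap: 0.0237
T [-0.791 -1.114  0.151] F [ 5.  -3.6  4.5] yaw [-1.7997e+02 -4.0000e-02 -4.9540e+01] z [ 0.5563 -0.0058  0.0755] gap 0.0237 j [ 20.  27. -28. 107.  16.  50. -66.] je7 0.662 t 27.1833
```

```bash
python3 -m crank '[[0.2,0.03,-0.01,0.002,0,0,0.8],[0.2,0.05,-0.02,0.004,0,0,1.6],[0.2,0.05,-0.02,0.006,0,0,2.4],[0.2,0.05,-0.02,0.009,0,0,3.2],[0.2,0.05,-0.02,0.011,0,0,4]]'; python3 st.py;python3 -m crank '[[0.2,0,0,0.002,0,0,0.8],[0.2,0,0,0.004,0,0,1.6],[0.2,0,0,0.006,0,0,2.4],[0.2,0,0,0.009,0,0,3.2],[0.2,0,0,0.011,0,0,4]]'; python3 st.py
```

```text
time_s: 27.6
tool_pos: [0.5563, -0.0059, 0.0754]
tool_rot: [180.0, -0.0, -53.5]
force: [1.8, -1.7, 7.9]
finger_gap: 0.024
T [-0.589 -0.412  0.031] F [ 1.8 -1.7  7.9] yaw [ 1.800e+02 -1.000e-02 -5.351e+01] z [ 0.5563 -0.0059  0.0754] gap 0.024 j [ 19.  27. -27. 107.  16.  50. -69.] je7 0.422 t 27.6
time_s: 28.02
tool_pos: [0.5564, -0.006, 0.0753]
tool_rot: [-180.0, -0.0, -57.5]
force: [2.0, -2.5, 6.1]
finger_gap: 0.0236
T [-0.672 -0.5    0.025] F [ 2.  -2.5  6.1] yaw [-1.800e+02 -2.000e-02 -5.751e+01] z [ 0.5564 -0.006   0.0753] gap 0.0236 j [ 19.  27. -26. 107.  15.  50. -73.] je7 0.422 t 28.0167
```

```bash
python3 -m crank '[[0.2,0,0,0.002,0,0,0.8],[0.2,0,0,0.004,0,0,1.6],[0.2,0,0,0.006,0,0,2.4],[0.2,0,0,0.009,0,0,3.2],[0.2,0,0,0.011,0,0,4]]'; python3 st.py;python3 -m crank '[[0.2,0,0,0.002,0,0,0.8],[0.2,0,0,0.004,0,0,1.6],[0.2,0,0,0.006,0,0,2.4],[0.2,0,0,0.009,0,0,3.2],[0.2,0,0,0.011,0,0,4]]'; python3 st.py
```

```text
time_s: 28.43
tool_pos: [0.5564, -0.006, 0.0751]
tool_rot: [-180.0, -0.0, -61.5]
force: [1.5, -3.0, 7.6]
finger_gap: 0.0236
T [-0.672 -0.583  0.104] F [ 1.5 -3.   7.6] yaw [-1.800e+02 -2.000e-02 -6.152e+01] z [ 0.5564 -0.006   0.0751] gap 0.0236 j [ 18.  27. -26. 107.  15.  50. -76.] je7 0.422 t 28.4333
time_s: 28.85
tool_pos: [0.5564, -0.0061, 0.075]
tool_rot: [-180.0, -0.0, -65.5]
force: [1.5, -3.3, 6.7]
finger_gap: 0.0239
T [-0.738 -0.545  0.074] F [ 1.5 -3.3  6.7] yaw [-1.7999e+02 -2.0000e-02 -6.5520e+01] z [ 0.5564 -0.0061  0.075 ] gap 0.0239 j [ 17.  26. -25. 107.  14.  49. -80.] je7 0.421 t 28.85
```

```bash
python3 look.py g13 7 280 160 55 70 285 165 55 70
```

```text
scene [[310.  201.4]]
top [[317.2 192.8]]
```

View pics/g13.png

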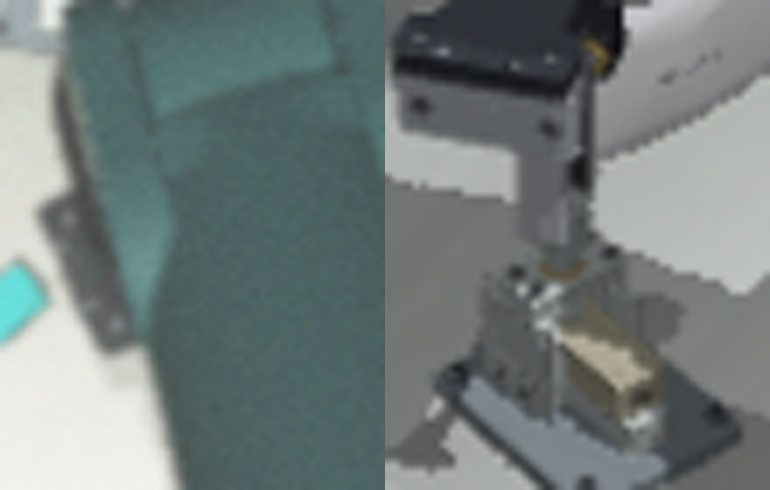

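```bash
python3 -m crank '[[0.2,0,0,0.002,0,0,0.8],[0.2,0,0,0.004,0,0,1.6],[0.2,0,0,0.006,0,0,2.4],[0.2,0,0,0.009,0,0,3.2],[0.2,0,0,0.011,0,0,4]]'; python3 st.py;python3 -m crank '[[0.2,0,0,0.002,0,0,0.8],[0.2,0,0,0.004,0,0,1.6],[0.2,0,0,0.006,0,0,2.4],[0.2,0,0,0.009,0,0,3.2],[0.2,0,0,0.011,0,0,4]]'; python3 st.py
```

```text
time_s: 29.37
tool_pos: [0.5565, -0.0062, 0.0749]
tool_rot: [-180.0, -0.0, -69.5]
force: [2.0, -3.4, 7.0]
finger_gap: 0.0239
T [-0.825 -0.592  0.099] F [ 2.  -3.4  7. ] yaw [-1.7999e+02 -3.0000e-02 -6.9520e+01] z [ 0.5565 -0.0062  0.0749] gap 0.0239 j [ 16.  26. -24. 107.  14.  49. -84.] je7 0.416 t 29.3667
time_s: 29.78
tool_pos: [0.5565, -0.0062, 0.0748]
tool_rot: [-180.0, -0.0, -73.5]
force: [1.7, -4.4, 7.3]
finger_gap: 0.0241
T [-0.885 -0.549  0.119] F [ 1.7 -4.4  7.3] yaw [-1.7999e+02 -3.0000e-02 -7.3520e+01] z [ 0.5565 -0.0062  0.0748] gap 0.0241 j [ 16.  26. -23. 107.  13.  49. -87.] je7 0.403 t 29.7833
```

```bash
python3 -m crank '[[0.2,0,0,0.002,0,0,0.8],[0.2,0,0,0.004,0,0,1.6],[0.2,0,0,0.006,0,0,2.4],[0.2,0,0,0.009,0,0,3.2],[0.2,0,0,0.011,0,0,4]]'; python3 st.py
```

```text
time_s: 30.2
tool_pos: [0.5565, -0.0063, 0.0748]
tool_rot: [-180.0, -0.0, -77.5]
force: [2.2, -4.5, 6.2]
finger_gap: 0.0235
T [-0.961 -0.542  0.098] F [ 2.2 -4.5  6.2] yaw [-1.7998e+02 -3.0000e-02 -7.7520e+01] z [ 0.5565 -0.0063  0.0748] gap 0.0235 j [ 15.  26. -22. 107.  13.  49. -91.] je7 0.387 t 30.2
```

```bash
python3 -m crank '[[0.2,0,0,0.002,0,0,0.8],[0.2,0,0,0.004,0,0,1.6],[0.2,0,0,0.006,0,0,2.4],[0.2,0,0,0.009,0,0,3.2],[0.2,0,0,0.011,0,0,4]]'; python3 st.py
```

```text
time_s: 30.62
tool_pos: [0.5565, -0.0064, 0.0747]
tool_rot: [-180.0, -0.0, -81.5]
force: [3.4, -4.6, 7.2]
finger_gap: 0.0237
T [-1.107 -0.511  0.132] F [ 3.4 -4.6  7.2] yaw [-1.7998e+02 -4.0000e-02 -8.1530e+01] z [ 0.5565 -0.0064  0.0747] gap 0.0237 j [ 14.  26. -21. 107.  12.  49. -94.] je7 0.37 t 30.6167
```

```bash
cat > avg.py <<'E'
from workcell import manip
import numpy as np
T=[];J=[]
for i in range(8):
    manip.grab_frame("scene"); s=manip.get_state(); T.append(s["ft_torque"][2]);J.append(s["joint_efforts"][-1])
print(np.round(T,3),"mean",np.mean(T).round(3),"+-",(np.std(T)/8**.5).round(3),np.round(J,3)[[0,-1]],s["tool_rot"][2],s["time_s"])
E
python3 avg.py
```

```text
[0.115 0.06  0.081 0.005 0.002 0.035 0.114 0.043] mean 0.057 +- 0.014 [ 0.289 -0.062] -81.49588538691616 31.0167
```

```bash
python3 -m crank '[[0.2,0,0,0.002,0,0,0.8],[0.2,0,0,0.004,0,0,1.6],[0.2,0,0,0.006,0,0,2.4],[0.2,0,0,0.009,0,0,3.2],[0.2,0,0,0.011,0,0,4]]'; python3 st.py; python3 avg.py
```

```text
time_s: 31.43
tool_pos: [0.5565, -0.0064, 0.0746]
tool_rot: [-180.0, -0.0, -85.5]
force: [2.2, -5.0, 8.9]
finger_gap: 0.0236
T [-1.142 -0.497  0.134] F [ 2.2 -5.   8.9] yaw [-1.7998e+02 -4.0000e-02 -8.5530e+01] z [ 0.5565 -0.0064  0.0746] gap 0.0236 j [ 14.  26. -20. 107.  12.  49. -98.] je7 0.35 t 31.4333
[0.087 0.087 0.064 0.063 0.126 0.115 0.135 0.048] mean 0.091 +- 0.011 [ 0.274 -0.081] -85.49607687064581 31.8333
```

```bash
python3 -m crank '[[0.2,0,0,0.002,0,0,0.8],[0.2,0,0,0.004,0,0,1.6],[0.2,0,0,0.006,0,0,2.4],[0.2,0,0,0.009,0,0,3.2],[0.2,0,0,0.011,0,0,4]]'; python3 st.py; python3 avg.py
```

```text
time_s: 32.25
tool_pos: [0.5565, -0.0065, 0.0745]
tool_rot: [-180.0, -0.0, -89.5]
force: [1.8, -5.2, 8.6]
finger_gap: 0.024
T [-1.2   -0.429  0.106] F [ 1.8 -5.2  8.6] yaw [-1.7997e+02 -4.0000e-02 -8.9540e+01] z [ 0.5565 -0.0065  0.0745] gap 0.024 j [  13.   26.  -19.  107.   11.   49. -101.] je7 0.344 t 32.25
[0.141 0.123 0.092 0.124 0.092 0.094 0.12  0.107] mean 0.112 +- 0.006 [ 0.269 -0.098] -89.49228902350117 32.65
```

```bash
python3 -m crank '[[0.6,0,0,0,0,0,0],[0.6,0,0,0,0,0,0],[0.6,0,0,0,0,0,0],[0.6,0,0,0,0,0,0],[0.6,0,0,0,0,0,0]]'; python3 -m crank '[[0.6,0,0,-1,0,0,0],[0.6,0,0,-3,0,0,0],[0.6,0,0,-6,0,0,0],[0.6,0,0,-9,0,0,0],[0.6,0,0,-9,0,0,0]]'; python3 go.py .40 -.08 .17 -89.5;  python3 avg.py
```

```text
time_s: 33.07
tool_pos: [0.5559, -0.0056, 0.074]
tool_rot: [180.0, 0.0, -89.4]
force: [-0.5, 0.1, 0.7]
finger_gap: 0.0531
time_s: 33.48
tool_pos: [0.5588, -0.0054, 0.1702]
tool_rot: [-179.6, -0.0, -89.4]
force: [0.8, 1.0, 0.5]
finger_gap: 0.0565
[ 7.3  15.95 -0.09] [-0.41 -0.01  0.09]
now [ 0.5588 -0.0054  0.1702] [-1.7959e+02 -1.0000e-02 -8.9410e+01] t 33.4833
[ 0.015  0.004 -0.047  0.071 -0.012 -0.019  0.017  0.015] mean 0.006 +- 0.011 [ 0.256 -0.001] -89.41280486684674 33.8833
```

```bash
python3 -m crank '[[0.6,1.5,4,0,0,0,0],[0.6,3,8,0,0,0,0],[0.6,5,12,0,0,0,0],[0.6,7,15,0,0,0,0],[0.6,7,16,0,0,0,0]]'; python3 -m crank '[[0.6,6,0,0,0,0,0],[0.6,12,0,0,0,0,0],[0.6,12,0,0,0,0,0],[0.6,12,0,0,0,0,0],[0.6,12,0,0,0,0,0]]'; python3 look.py g14 6 285 165 65 65 285 175 65 65
```

```text
time_s: 34.3
tool_pos: [0.3925, -0.0804, 0.1636]
tool_rot: [179.9, -0.0, -89.6]
force: [2.1, 0.1, 0.9]
finger_gap: 0.0562
time_s: 34.72
tool_pos: [0.3978, -0.1986, 0.1637]
tool_rot: [179.9, 0.0, -89.6]
force: [-0.1, 1.0, -0.2]
finger_gap: 0.0566
scene [[397.7 167.4]]
top [[380.8 241.2]]
```

View pics/g14.png

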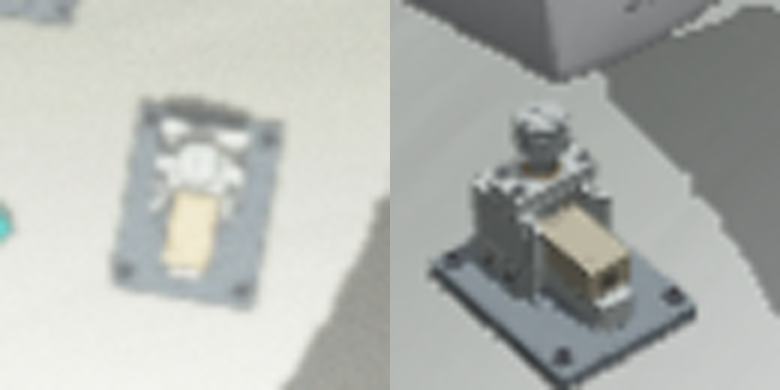

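View pics/g14_scene.png

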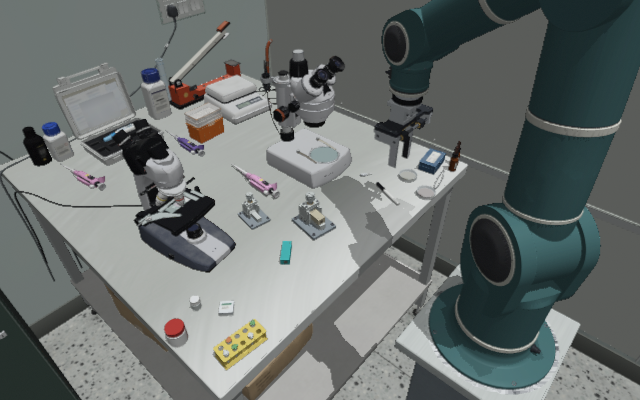

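The pictures show the bar flat and home in the clamp, with about 5 mm of tongue tip showing in front at (315,210) top. The box, dishes, marker and decoy are unmoved and the gripper is clear, so I'm handing in.

```bash
python3 -c "
from workcell import manip
print(manip.finish_job())"
```

```text
the job is handed in; nothing more can be done
None
```

The beige bar is in the large clamp, flat on the bed and against the back stop, with the thumbscrew turned down onto it. I handed the job in at about 35 s.

**Loading:** I slid the bar in from the front until it met the bed and the back stop. I then pushed its outer end with the shut fingers. Its position did not change as the push rose from about 4 to 16 N. The fingers' contact put the outer end about 53 mm in front of the screw axis, against the 52 mm expected.

**Tightening:** I turned the screw about 164° clockwise. While free, the torque read about 0.08 N m. At the end, the torque after a stop read 0.11 ± 0.01 N m from the force sensor and 0.10 from the last joint. Both read about zero after letting go. That is close to the expected 0.12 rise, so I estimate about 0.19 N m in motion.

**Last check:** the final pictures show the bar in place, the gripper clear, and the box, dishes, marker and turquoise bar unmoved.

**What failed or disagreed:**
- **First grasp:** it closed above the bar. The real fingertips sit at least 12 mm behind the reported TCP, so I went lower and gripped it on the second try.
- **Angle past seating:** by tool angle I went about 0.37 rad past first contact, more than the 0.3 rad given for snug. The torque rose about half as fast as the task text implies, so I put the excess down to give in the grip and stopped on torque. I could not measure the screw's own angle.
- **Moving torque:** single readings scattered by about 0.035 N m. The last one was only 0.106, so I relied on the averages taken after stopping.

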